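# Build the seasoning tower on the pinned serving stand

## Task

Set up the seasoning tower on the dark steel stand: lower the wooden board fully home over the stand's two pins and let go of it, then put the widest steel tin on the middle of the board, the middle-sized tin on that and the narrowest on top, one by one from the bottom up, each tin sitting flat inside the rim of the one below. Set things down gently rather than dropping them, and leave the small glass jar and the sauce bowl where they stand.

Things in the scene. Friction and masses are not known exactly. Their poses are not given: they have to be found in the camera images.
- stand: dark steel stand, fixed to the table on the left or right, turned at random: foot 150 x 90 x 5 mm with a rail 150 x 40 mm along its middle (its x axis); the rail's flat top is 30 mm above the table. Origin: centre of the underside, z up. Two steel pins rise from the rail's top on its centre line, 110 mm apart
- pin_round (a point): foot of the round pin, at the centre of the pin on the rail's top face (stand frame x +55 mm, z 30 mm). The pin is 12 mm across and 16 mm tall, the top 6 mm tapering to 5 mm across
- pin_diamond (a point): foot of the diamond pin, at its centre on the rail's top face (stand frame x -55 mm, z 30 mm). 11.4 mm wide across the stand (y), 8 mm along it (x), 16 mm tall, the top 6 mm tapering to under half that width
- board: loose wooden board lying flat, 160 (its x) x 64 (y) x 14 mm, about 0.14 kg, with two through holes of 15 mm at x = +55 and -55 mm and a flush dark disc (56 mm) marking the middle. Origin: centre of the underside, z up. Either end fits either pin. Seated, its underside rests on the rail and overhangs it by 12 mm on each long side. Can be gripped across its 64 mm width
- tin_large: widest steel tin, loose, upright, plain round, 62 mm diameter, 45 mm tall overall, about 0.2 kg: solid up to 40 mm, then a rim 5 mm high and 2 mm thick around a flat recess 58 mm across. Lowest 4 mm tapers in by 3 mm all round. Origin at the centre of the underside
- tin_medium: middle-sized steel tin, loose, upright, plain round, 52 mm diameter, 43 mm tall overall, about 0.15 kg: solid up to 38 mm, then a rim 5 mm high and 2 mm thick around a flat recess 48 mm across. Lowest 4 mm tapers in by 3 mm all round. Origin at the centre of the underside
- tin_small: narrowest steel tin, loose, upright, plain round, 42 mm diameter, with straight sides to 42 mm and a slightly domed shaker top with small holes, 48 mm tall overall, about 0.11 kg. Lowest 4 mm tapers in by 3 mm all round. Origin at the centre of the underside
- jar: bystander: small amber glass jar with a steel cap, 38 mm diameter, 60 mm tall, loose. Origin at the centre of the underside
- bowl: bystander: small white ceramic sauce bowl, 60 mm across the rim, 32 mm tall, loose. Origin at the centre of the underside
Things that resemble listed ones, but are neither listed nor needed, are in the scene too. Leave any red look-alike of the tin_small alone.

How it is judged:
By the outcome, as a careful person would: the job done as asked, in the order asked, and still so for the second after the job is handed in, with the robot touching nothing.
It also fails if it takes over 120 s, if anything falls off the work surface, if the arm or the gripper's body presses on something with over 40 N, if the wrist force passes 120 N, or if a joint passes its speed limit or range.

## Robot

A 6-joint arm with a two-finger parallel gripper is mounted at the origin on the work surface. World frame = base frame: x ahead of the robot, y to its left, z up, the work surface at z = 0. Lengths are in m, angles in degrees, forces in N, time in s.
With the tool pointing down it reaches from about 0.4 to 0.825 m from the base axis. Payload 7 kg.
Tool frame: the origin (TCP) lies midway between the tips of the shut fingers; the grasp point (between the pads) lies 19 mm behind it; z points along the fingers, y is the line along which they close (so a half turn about z gives the same grasp; the last joint's range is limited). The gripper opens to 88 mm and grips with 3 to 60 N. Pads are 19 mm wide; open, the fingers measure 130 mm over their backs; the gripper's body (78 mm by 193 mm) begins 47 mm behind the grasp point.
Start: joints at [-57.863, 20.546, 0.682, 0, -70.136, -16.507], TCP at [0.182, -0.65, 0.227] pointing down, gripper open.
Joint ranges: [-176.03, 176.03], [-82.01, 121.73], [-58.28, 71.71], [-173.87, 95.51], [-174.79, -0.11], [-173.66, 173.66]. Speed limits (degrees/s): [136.94, 136.94, 172.46, 180, 180, 180].

## Interface

Orientations are given as [roll, pitch, yaw] about the fixed x, y, z axes, in that order (R = Rz(yaw) Ry(pitch) Rx(roll)).
In Python, from plant import ctrl gives the robot as it stands. The module is installed in compiled form; this text tells all that it offers.
- The arm moves only by the tool play_rows, never from a script. Its argument "commands" is a list that holds one entry, the list of rows, each a list of 7 numbers: the turn, a rotation vector about the tool's x, y, z in rad, then the shift along the tool's x, y, z in cm, then the finger opening in cm, from 0 to 8.76. In form: [[[ax, ay, az, x, y, z, grip], ...]]. A call has 1 to 8 rows; each row is the pose to reach, as a shift and turn from the pose commanded when the call began, along the tool's axes at that moment; what a row does not reach only later rows make up. A row lasts 1/12 s, in which the tool goes at most 41.7 mm and 7.16 degrees, less where a joint would pass 70% of its speed; a pose out of reach is approached as far as the arm can. A call with a gripper value outside its range is refused whole. The fingers move at their own pace and stop on an object; the grip force is fixed at half the most. Time passes only in rows, so rows that repeat a pose let the fingers close. It gives the time, the measured TCP pose, the force, the opening and the grip force at its end, in the units of the state.
- ctrl.get_obs(): the state, without advancing time (a new reading comes with each control period).
- ctrl.snapshot(name): name is "scene" or "top" or "wrist"; returns a dict with "color" (384x512x3 uint8, red, green, blue), "camera_matrix" (3x3 intrinsics, pixels), "origin" and "rotation" of the camera in the world; the wrist camera has in their place "hand_eye" (4x4, takes a point from camera to tool coordinates, whose origin is the TCP and whose axes are the flange's). Camera axes: x right, y down, z forward; pixel columns grow to the right and rows downward; lengths in m; the calibration is good to about 2 mm. A picture is of the moment at which its call begins: read the wrist's pose just before it. There is no depth.
- ctrl.close_job(): hands the job in; it is judged then, once.
Trained networks look in a picture, given as the dict that the camera call returned (one of the last four; its "shot" number tells which), for a name from the list of things; names that differ only in an ending like _2 or _b are one class to them, and where a whole thing is asked for, a point or a joint stands for the part that bears it (a point fixed in the world has none). Each returns a list of dicts, best first, with "conf" (0 to 1); they miss things now and then, are a little off and sometimes report something else, mostly with a low value. They report only what shows in the picture. A call takes as long as a camera call. They do not tell look-alikes from the thing itself.
- ctrl.find_in(picture, name): "bbox" ([left, top, width, height] in pixels, round what is visible of it).
The state is a dict: "clock": time; "joint_pos": joint angles; "qvel": joint speeds; "tau": joint torques, N m; "tool_pos": TCP position; "orientation": TCP orientation; "force": force on the tool from outside, world axes, zero at the start; "moment": the same for the moment, N m; "opening": finger opening in m; "gripper_force": force on a finger pad.
Only numpy, scipy, OpenCV 4.12 (cv2) and the standard library are available. Lean on these libraries where they do the work, as an engineer would, in place of code of your own. Each camera call takes 0.05 s, during which the arm holds its last target. There are 200 camera calls.

## Working session

There is one attempt and no reset: what is moved stays moved. The work goes in short steps, Python scripts to look and compute and a tool call to move; the robot and the scene stay as the last step left them, time stands still between calls to the robot, and variables do not carry over. Pictures are saved under pics/ and viewed, at most 15 in all, crops included, and the job is handed in when it is done.

Besides the shell and the picture viewer there is one more tool, called after "Request:" in YAML: its name, and indented under it one key for each argument. play_rows: Moves the arm, as the interface text tells. Its arguments: {"type":"object","properties":{"commands":{"type":"array","items":{"type":"array","items":{"type":"array","items":{"type":"number"}}}}},"required":["commands"]}

```bash
mkdir -p pics; cat > h.py <<'E'
import numpy as np, cv2
from plant import ctrl
from scipy.spatial.transform import Rotation as R
def T_tool():
    o=ctrl.get_obs(); T=np.eye(4)
    T[:3,:3]=R.from_euler('xyz',o['orientation'],degrees=True).as_matrix(); T[:3,3]=o['tool_pos']; return T
def shot(name):
    T=T_tool(); p=ctrl.snapshot(name)
    if name=='wrist':
        M=T@np.array(p['hand_eye']); p['o'],p['R']=M[:3,3],M[:3,:3]
    else: p['o'],p['R']=np.array(p['origin']),np.array(p['rotation'])
    return p
def ray(p,u,v,z):
    d=p['R']@np.linalg.inv(p['camera_matrix'])@np.array([u,v,1.]); return p['o']+d*(z-p['o'][2])/d[2]
def proj(p,X):
    c=p['R'].T@(np.asarray(X,float)-p['o']); q=np.array(p['camera_matrix'])@c; return q[:2]/q[2]
def save(p,n,s=1): cv2.imwrite('pics/'+n+'.png',cv2.resize(p['color'][:,:,::-1],None,fx=s,fy=s,interpolation=cv2.INTER_CUBIC))
E
python3 - <<'E'
from h import *
for n in ('top','scene'):
    p=shot(n); save(p,n+'0',1.5); print(n,p['o'].round(3),p['R'].round(2).tolist(),np.array(p['camera_matrix']).round(1).tolist())
    for k in ('stand','board','tin_large','tin_medium','tin_small','jar','bowl'):
        for d in ctrl.find_in(p,k)[:4]:
            b=d['bbox']; print(k,round(d['conf'],2),np.round(b,1),ray(p,b[0]+b[2]/2,b[1]+b[3]/2,.02).round(3))
o=ctrl.get_obs();print(o)
E
```

```text
top [ 0.397 -0.02   0.889] [-168.76, -0.36, -89.28] [[357.4, 0.0, 254.1], [0.0, 357.4, 190.2], [0.0, 0.0, 1.0]]Traceback (most recent call last):
  File "<stdin>", line 6, in <module>
  File "h.py", line 14, in ray
    d=p['R']@np.linalg.inv(p['camera_matrix'])@np.array([u,v,1.]); return p['o']+d*(z-p['o'][2])/d[2]
                                                                                                 ~^^^
IndexError: invalid index to scalar variable.
```

```bash
sed -i "s/np.array(p\['origin'\]),np.array(p\['rotation'\])/np.array(p['origin']),R.from_euler('xyz',p['rotation'],degrees=True).as_matrix()/" h.py
python3 - <<'E'
from h import *
for n in ('top','scene'):
    p=shot(n); save(p,n+'0',1.5); print(n,p['o'].round(3),p['rotation'])
    for k in ('stand','board','tin_large','tin_medium','tin_small','jar','bowl'):
        for d in ctrl.find_in(p,k)[:4]:
            b=d['bbox']; print(k,round(d['conf'],2),np.round(b,1),ray(p,b[0]+b[2]/2,b[1]+b[3]/2,.02).round(3))
o=ctrl.get_obs();print(o)
E
```

```text
top [ 0.397 -0.02   0.889] [-168.75868582   -0.36083044  -89.28050274]
stand 0.66 [121.9 210.7  43.9  63.5] [0.438 0.24  0.02 ]
board 0.57 [232.1 133.2  44.9  65.2] [ 0.632 -0.023  0.02 ]
tin_large 0.67 [224.4 229.9  28.2  29.1] [0.436 0.013 0.02 ]
tin_medium 0.8 [329.4 166.9  25.6  20.3] [ 0.606 -0.243  0.02 ]
tin_medium 0.19 [124.8 207.8  43.8  63. ] [0.446 0.234 0.02 ]
tin_small 0.88 [132.7 123.2  21.4  20. ] [0.714 0.262 0.02 ]
tin_small 0.61 [148.  157.9  14.7  19.8] [0.624 0.225 0.02 ]
jar 0.59 [186.  194.7  19.2  17.1] [0.535 0.12  0.02 ]
bowl 0.71 [283.6 189.9  23.7  18.2] [ 0.549 -0.125  0.02 ]
scene [ 1.123 -0.014  0.708] [-139.56727066    0.63022329   89.07262821]
stand 0.82 [339.6 130.8  46.9  52.2] [0.454 0.248 0.02 ]
board 0.86 [227.3 195.5  53.3  69.4] [ 0.657 -0.016  0.02 ]
tin_large 0.75 [252.3 137.1  27.4  33. ] [0.436 0.017 0.02 ]
tin_medium 0.94 [131.9 199.4  30.5  29.9] [ 0.611 -0.242  0.02 ]
tin_small 0.96 [387.4 241.1  25.6  24.7] [0.719 0.27  0.02 ]
tin_small 0.6 [363.5 201.   20.3  30.1] [0.627 0.237 0.02 ]
tin_small 0.4 [340.5 133.5  49.7  51.3] [0.461 0.252 0.02 ]
jar 0.89 [309.  167.7  16.   29.1] [0.53  0.129 0.02 ]
bowl 0.68 [189.3 178.1  31.4  23.2] [ 0.546 -0.123  0.02 ]
{'clock': 0.9, 'joint_pos': array([-5.78626361e+01,  2.05431354e+01,  6.80727143e-01,  1.68604147e-05,
       -7.01359301e+01, -1.65052094e+01]), 'qvel': array([-0.03501279, -0.10070001, -0.09189228,  0.0042517 ,  0.05495253,
       -0.01386314]), 'tau': array([ 1.93318283e-05, -5.82353389e+01,  2.93302131e+01,  7.00253919e+00,
        1.26340741e-02, -3.08966275e-05]), 'tool_pos': array([ 0.18183562, -0.65001113,  0.22658835]), 'orientation': array([-1.79998402e+02,  4.56849406e-04, -1.64367840e+02]), 'force': array([-0.72014209,  0.24504414, -0.09023879]), 'moment': array([-0.04257838,  0.06351683, -0.03945608]), 'gripper_force': 0.0, 'opening': 0.08754456687481815}
```

View pics/top0.png

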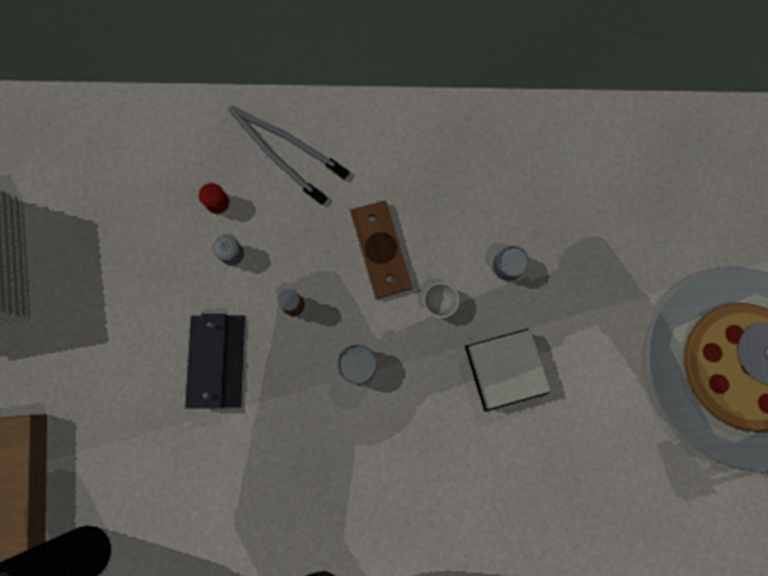

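View pics/scene0.png

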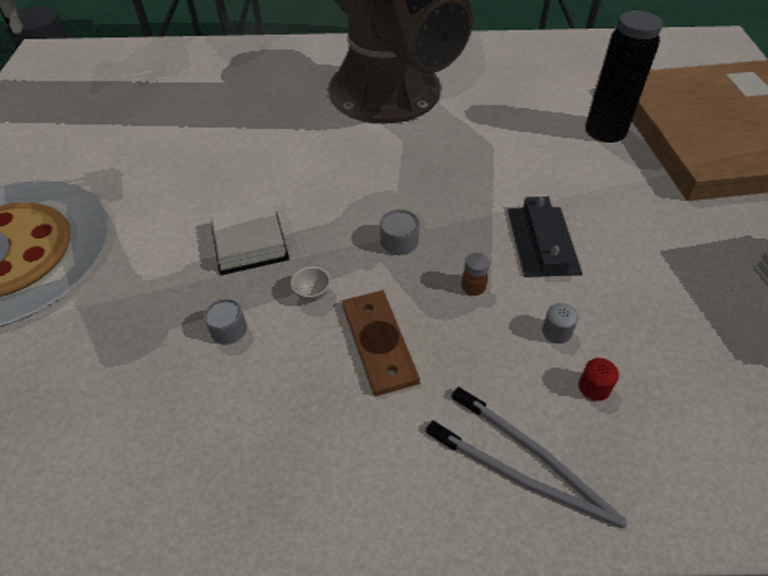

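```bash
cat >> h.py <<'E'
def plan(*wps, start=None):
    """waypoints (x,y,z,yaw): prints the row (rotvec, shift cm) for each, from the one before"""
    T=T_tool() if start is None else start
    for x,y,z,yaw in wps:
        G=np.eye(4); G[:3,:3]=R.from_euler('xyz',[180,0,yaw],degrees=True).as_matrix(); G[:3,3]=x,y,z
        D=np.linalg.inv(T)@G; rv=R.from_matrix(D[:3,:3]).as_rotvec()
        print((x,y,z,yaw),'->',rv.round(4).tolist(),(D[:3,3]*100).round(2).tolist(),'deg',np.degrees(np.linalg.norm(rv)).round(1)); T=G
def st():
    o=ctrl.get_obs(); print('t',round(o['clock'],2),'p',o['tool_pos'].round(4),'rpy',np.round(o['orientation'],2),'F',o['force'].round(1),'op',round(o['opening'],4),'gf',round(o['gripper_force'],1),'j',o['joint_pos'].round(0))
E
python3 - <<'E'
from h import *
plan((.25,-.5,.33,-163),(.4,-.3,.33,-163),(.52,-.12,.33,-163),(.6,-.02,.33,-163))
p=shot('wrist');print(p['hand_eye'],p['camera_matrix'])
E
```

```text
(0.25, -0.5, 0.33, -163) -> [-0.0, 0.0, -0.0239] [-10.61, 12.61, -10.34] deg 1.4
(0.4, -0.3, 0.33, -163) -> [0.0, -0.0, 0.0] [-20.19, 14.74, 0.0] deg 0.0
(0.52, -0.12, 0.33, -163) -> [0.0, -0.0, 0.0] [-16.74, 13.71, 0.0] deg 0.0
(0.6, -0.02, 0.33, -163) -> [0.0, -0.0, 0.0] [-10.57, 7.22, 0.0] deg 0.0
[[ 1.92889373e-04 -9.65148384e-01 -2.61703192e-01  6.97217853e-02]
 [ 9.99999450e-01 -8.35643675e-05  1.04523479e-03 -5.92036134e-04]
 [-1.03067573e-03 -2.61703249e-01  9.65147837e-01 -1.59863735e-01]
 [ 0.00000000e+00  0.00000000e+00  0.00000000e+00  1.00000000e+00]] [[301.74590382   0.         256.55474334]
 [  0.         301.74590382 192.55730974]
 [  0.           0.           1.        ]]
```

Request:
play_rows:
  commands:
    - [[0,0,-0.0239,-10.61,12.61,-10.34,8.7],[0,0,-0.0239,-10.61,12.61,-10.34,8.7],[0,0,-0.0239,-10.61,12.61,-10.34,8.7],[0,0,-0.0239,-10.61,12.61,-10.34,8.7],[0,0,-0.0239,-10.61,12.61,-10.34,8.7],[0,0,-0.0239,-10.61,12.61,-10.34,8.7],[0,0,-0.0239,-10.61,12.61,-10.34,8.7]]

```text
clock: 1.53
tool_pos: [0.2509, -0.4994, 0.3318]
orientation: [-179.8, 0.1, -162.9]
force: [-0.3, 0.3, -0.9]
opening: 0.0874
gripper_force: 0.0
```

Request:
play_rows:
  commands:
    - [[0,0,0,-20.19,14.74,0,8.7],[0,0,0,-20.19,14.74,0,8.7],[0,0,0,-20.19,14.74,0,8.7],[0,0,0,-20.19,14.74,0,8.7],[0,0,0,-20.19,14.74,0,8.7],[0,0,0,-20.19,14.74,0,8.7],[0,0,0,-20.19,14.74,0,8.7],[0,0,0,-20.19,14.74,0,8.7]]

```text
clock: 2.2
tool_pos: [0.4011, -0.2988, 0.3288]
orientation: [179.9, -0.1, -162.8]
force: [-0.2, -0.9, -0.5]
opening: 0.0871
gripper_force: 0.0
```

Request:
play_rows:
  commands:
    - [[0,0,0,-16.74,13.71,0,8.7],[0,0,0,-16.74,13.71,0,8.7],[0,0,0,-16.74,13.71,0,8.7],[0,0,0,-16.74,13.71,0,8.7],[0,0,0,-16.74,13.71,0,8.7],[0,0,0,-16.74,13.71,0,8.7],[0,0,0,-16.74,13.71,0,8.7]]

```text
clock: 2.78
tool_pos: [0.5211, -0.1194, 0.3284]
orientation: [180.0, -0.1, -162.9]
force: [-1.1, -0.4, -0.7]
opening: 0.0868
gripper_force: 0.0
```

Request:
play_rows:
  commands:
    - [[0,0,0,-10.57,7.22,0,8.7],[0,0,0,-10.57,7.22,0,8.7],[0,0,0,-10.57,7.22,0,8.7],[0,0,0,-10.57,7.22,0,8.7],[0,0,0,-10.57,7.22,0,8.7],[0,0,0,-10.57,7.22,0,8.7]]

```text
clock: 3.28
tool_pos: [0.5997, -0.0217, 0.329]
orientation: [-180.0, -0.1, -163.1]
force: [0.0, -0.2, 1.2]
opening: 0.0871
gripper_force: 0.0
```

```bash
python3 - <<'E'
from h import *
st(); p=shot('wrist'); save(p,'w1',1.5)
for d in ctrl.find_in(p,'board')[:2]: b=d['bbox']; print(b,d['conf'],ray(p,b[0]+b[2]/2,b[1]+b[3]/2,.014))
E
```

```text
t 3.28 p [ 0.5997 -0.0217  0.329 ] rpy [-1.7999e+02 -1.1000e-01 -1.6307e+02] F [ 0.  -0.2  1.2] op 0.0871 gf 0.0 j [ 17.  11.   1.   0. -80. -90.]
[229.8, 132.1, 40.8, 97.2] 0.73 [ 0.63964761 -0.02040013  0.014     ]
```

View pics/w1.png

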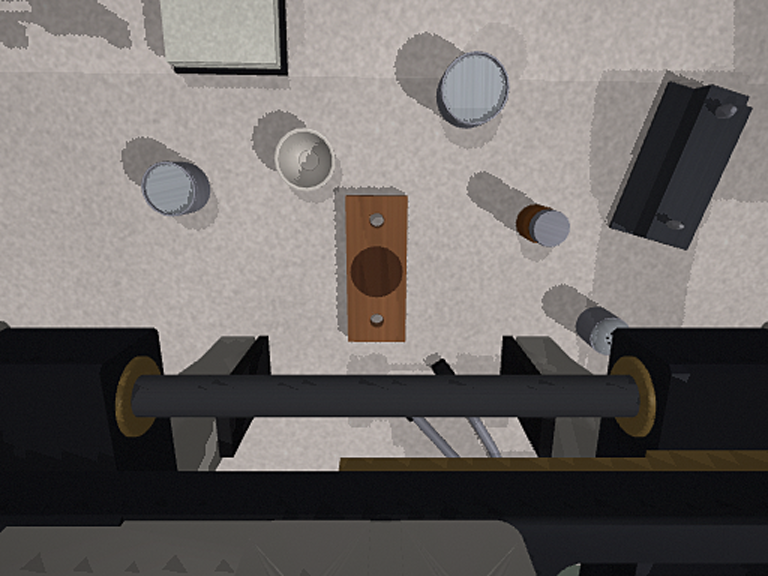

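```bash
cat >> h.py <<'E'
def board_pose(p,z):
    """board centre and axis angle (deg) from its brown outline, top face at height z"""
    h=cv2.cvtColor(p['color'],cv2.COLOR_RGB2HSV); m=((h[:,:,0]<16)&(h[:,:,1]>90)&(h[:,:,2]>40)).astype(np.uint8)
    d=max(ctrl.find_in(p,'board'),key=lambda d:d['conf'])['bbox']; k=np.zeros_like(m)
    x0,y0,x1,y1=int(d[0]-8),int(d[1]-8),int(d[0]+d[2]+8),int(d[1]+d[3]+8); k[max(y0,0):y1,max(x0,0):x1]=1
    c=max(cv2.findContours(m*k,cv2.RETR_EXTERNAL,cv2.CHAIN_APPROX_NONE)[0],key=cv2.contourArea)[:,0].astype(float)
    X=np.array([ray(p,u,v,z)[:2] for u,v in c])
    (cx,cy),(w,l),a=cv2.minAreaRect((X*1000).astype(np.float32)); a=a if w>l else a+90
    return np.array([cx,cy])/1000,(a+90)%180-90,sorted((w,l))
E
python3 - <<'E'
from h import *
p=shot('wrist'); print(board_pose(p,.014))
a,b=ray(p,484,73,.044),ray(p,448,149,.044); print(a,b,(a+b)/2,np.linalg.norm(a-b),np.degrees(np.arctan2(*(b-a)[1::-1])))
for n,h in (('tin_large',.045),('tin_medium',.043),('tin_small',.045),('jar',.06),('bowl',.03)):
    for d in ctrl.find_in(p,n)[:2]: b=d['bbox']; print(n,d['conf'],b,ray(p,b[0]+b[2]/2,b[1]+b[3]/2,h*.6)[:2].round(3))
E
```

```text
(array([ 0.6395885 , -0.01991001]), 16.67938995361328, [63.80766296386719, 160.5123748779297])
[0.39297283 0.24395323 0.044     ] [0.50268849 0.24338457 0.044     ] [0.44783066 0.2436689  0.044     ] 0.10971712902310454 -0.2969613529483576
tin_large 0.74 [290.5, 34.3, 49.0, 53.3] [0.443 0.017]
tin_medium 0.9 [96.1, 108.0, 46.7, 37.4] [ 0.615 -0.233]
tin_small 0.77 [383.1, 204.3, 35.9, 33.5] [0.63  0.234]
jar 0.83 [342.5, 136.9, 35.7, 27.9] [0.543 0.124]
jar 0.46 [409.4, 53.6, 90.1, 109.9] [0.446 0.231]
bowl 0.84 [185.4, 85.3, 38.9, 42.8] [ 0.55  -0.119]
```

```bash
python3 - <<'E'
from h import *
p=shot('scene'); b=ray(p,608/1.5,130/1.5,0); print('bottle',b)
for h in (.1,.15,.2,.25,.3): print(h,proj(p,b+[0,0,h])*1.5)
T=T_tool()
plan((.50,.12,.36,-171.5),(.409,.254,.36,-180.3))
E
```

```text
bottle [0.15307796 0.43207498 0.        ]
0.1 [623.11996726  83.89596212]
0.15 [631.49780442  58.35013153]
0.2 [640.5024656   30.89297948]
0.25 [650.20703256   1.30166388]
0.3 [660.69640733 -30.6826998 ]
(0.5, 0.12, 0.36, -171.5) -> [0.0, 0.0005, 0.1482] [5.45, 16.33, -2.98] deg 8.5
(0.409, 0.254, 0.36, -180.3) -> [-0.0, -0.0, 0.1536] [7.02, 14.6, 0.0] deg 8.8
```

Request:
play_rows:
  commands:
    - [[0,0,0.1482,5.45,16.33,-2.98,8.7],[0,0,0.1482,5.45,16.33,-2.98,8.7],[0,0,0.1482,5.45,16.33,-2.98,8.7],[0,0,0.1482,5.45,16.33,-2.98,8.7],[0,0,0.1482,5.45,16.33,-2.98,8.7],[0,0,0.1482,5.45,16.33,-2.98,8.7]]

```text
clock: 4.28
tool_pos: [0.4989, 0.1224, 0.3613]
orientation: [179.9, 0.1, -171.3]
force: [-0.3, -0.6, -0.1]
opening: 0.087
gripper_force: 0.0
```

Request:
play_rows:
  commands:
    - [[0,0,0.1536,7.02,14.6,0,8.7],[0,0,0.1536,7.02,14.6,0,8.7],[0,0,0.1536,7.02,14.6,0,8.7],[0,0,0.1536,7.02,14.6,0,8.7],[0,0,0.1536,7.02,14.6,0,8.7],[0,0,0.1536,7.02,14.6,0,8.7],[0,0,0.1536,7.02,14.6,0,8.7]]

```text
clock: 4.87
tool_pos: [0.4093, 0.2542, 0.3597]
orientation: [-180.0, -0.0, 179.8]
force: [0.5, 0.8, -0.6]
opening: 0.0866
gripper_force: 0.0
```

```bash
python3 - <<'E'
from h import *
st(); p=shot('wrist'); np.save('stand.npy',p['color'])
# crop round the expected stand centre, 4x, with projected pin tops at z .046/.03
c=proj(p,[.4478,.2437,.04]); print('c',c)
x0,y0=int(c[0])-60,int(c[1])-65
print('crop origin',x0,y0,[proj(p,[.4478+s*.055,.2437-s*.0003,z]).round(1).tolist() for s in(1,-1) for z in(.03,.046)])
im=p['color'][y0:y0+130,x0:x0+120,::-1].copy()
im=np.clip(im.astype(float)*1.8,0,255).astype(np.uint8)
cv2.imwrite('pics/st.png',cv2.resize(im,None,fx=4.5,fy=4.5,interpolation=cv2.INTER_CUBIC))
E
```

```text
t 4.87 p [0.4093 0.2542 0.3597] rpy [-179.98   -0.    179.77] F [ 0.5  0.8 -0.6] op 0.0866 gf 0.0 j [  55.   -2.   -9.    0.  -82. -146.]
c [250.26384027 179.65721128]
crop origin 190 114 [[250.5, 209.8], [250.3, 212.9], [250.3, 145.0], [250.1, 146.1]]
```

View pics/st.png

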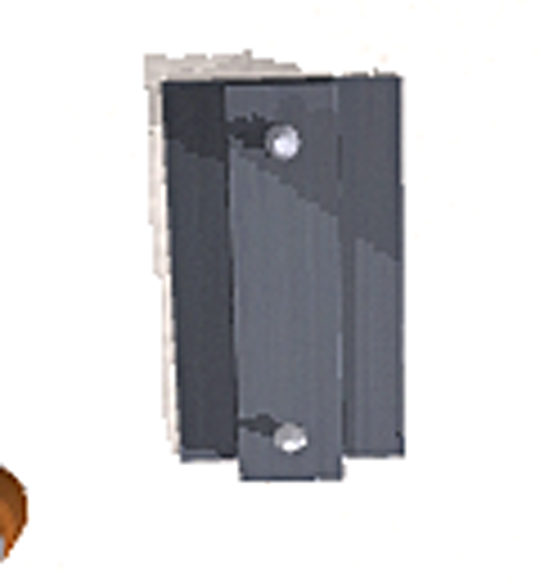

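```bash
cat >> h.py <<'E'
def pins(p,c0):
    """pins seen as the bright blobs on the rail, near the guess c0 of the stand centre"""
    g=cv2.cvtColor(p['color'],cv2.COLOR_RGB2GRAY).astype(float); out=[]
    for s in (1,-1):
        u,v=proj(p,[c0[0]+s*.055,c0[1],.04]); u,v=int(round(u)),int(round(v)); w=g[v-7:v+8,u-8:u+9]
        k=w>(np.median(w)+w.max())/2; yy,xx=np.nonzero(k); out.append([u-8+xx.mean(),v-7+yy.mean()])
    X=[ray(p,*q,.041)[:2] for q in out]; d=X[0]-X[1]
    return (X[0]+X[1])/2,np.degrees(np.arctan2(d[1],d[0])),np.linalg.norm(d),np.round(out,2).tolist()
E
python3 - <<'E'
from h import *
for i in range(2): st(); p=shot('wrist'); print(pins(p,(.448,.239)))
plan((.448,.239,.36,-180.3),(.5,.12,.36,-171.5),(.5996,-.0217,.329,-163.3))
E
```

```text
t 4.92 p [0.4096 0.2536 0.3596] rpy [-179.97   -0.    179.69] F [-0.3  0.4 -0.4] op 0.0867 gf 0.0 j [  55.   -2.   -9.    0.  -82. -146.]
(array([0.45143766, 0.24114812]), np.float64(-7.219877803557218), np.float64(0.11865777426119681), [[245.06, 216.0], [253.38, 145.38]])
t 4.97 p [0.4098 0.2533 0.3597] rpy [-179.98   -0.    179.63] F [ 0.2 -0.8  0.2] op 0.0867 gf 0.0 j [  55.   -2.   -9.    0.  -82. -146.]
(array([0.45188314, 0.24055779]), np.float64(-7.495648729376818), np.float64(0.11925452156994898), [[244.75, 216.3], [253.38, 145.38]])
(0.448, 0.239, 0.36, -180.3) -> [-0.0004, -0.0001, -0.0018] [-3.82, -1.39, -0.04] deg 0.1
(0.5, 0.12, 0.36, -171.5) -> [0.0, 0.0, -0.1536] [-5.26, -11.87, -0.0] deg 8.8
(0.5996, -0.0217, 0.329, -163.3) -> [0.0, 0.0, -0.1431] [-7.76, -15.49, 3.1] deg 8.2
```

```bash
sed -i 's/v-7:v+8,u-8:u+9/v-4:v+5,u-5:u+6/; s/u-8+xx.mean(),v-7+yy.mean()/u-5+xx.mean(),v-4+yy.mean()/' h.py
python3 - <<'E'
from h import *
for i in range(2): st(); p=shot('wrist'); print(pins(p,(.447,.2385)))
E
```

```text
t 5.02 p [0.4099 0.2532 0.3596] rpy [-1.7998e+02 -1.0000e-02  1.7960e+02] F [-0.1 -0.4  0.8] op 0.0869 gf 0.0 j [  55.   -2.   -9.    0.  -82. -146.]
(array([0.44735502, 0.24560128]), np.float64(0.09959375962169774), np.float64(0.10876908427647165), [[252.5, 211.0], [251.67, 145.5]])
t 5.07 p [0.4099 0.2532 0.3596] rpy [-1.7998e+02 -1.0000e-02  1.7959e+02] F [-0.5  0.1 -0.7] op 0.0873 gf 0.0 j [  55.   -2.   -9.    0.  -82. -146.]
(array([0.44752102, 0.2455206 ]), np.float64(-0.0005929054086851578), np.float64(0.10912436481579983), [[252.4, 211.2], [251.67, 145.5]])
```

```bash
python3 - <<'E'
from h import *
for i in range(2): p=shot('wrist'); print(pins(p,(.4473,.2465)))
g=cv2.cvtColor(p['color'],cv2.COLOR_RGB2GRAY)
print(g[140:151,246:261]);print(g[205:217,246:261])
E
```

```text
(array([0.44817508, 0.24970392]), np.float64(0.9399451564789065), np.float64(0.11107196288567038), [[255.43, 212.14], [253.71, 145.33]])
(array([0.4481506, 0.2499143]), np.float64(0.8900065936031338), np.float64(0.11098989186823235), [[255.43, 212.14], [253.78, 145.39]])
[[ 35  35  34  35  57  52  48  47  46  47  50  51  52  51  50]
 [ 36  37  35  37  30  44  54  60  61  45  50  51  53  51  51]
 [ 32  35  31  29  45  67  63  72  85  80  47  49  53  51  51]
 [ 31  34  29  37  66  68  63  77  98 101  76  49  50  50  52]
 [ 32  33  29  45  67  62  95 125 108 112  97  49  51  51  53]
 [ 33  34  29  59  66 116 131 132 125 119 101  47  50  53  52]
 [ 30  27  25  47  65 100 136 130 128 123 100  50  51  52  52]
 [ 54  53  49  48  67  71 125 120 120 115  66  47  50  50  50]
 [ 53  52  50  50  50  57  74  89  99  74  47  49  51  52  51]
 [ 51  51  50  51  50  50  53  55  47  48  48  52  51  53  52]
 [ 51  50  49  51  53  51  50  50  47  50  50  50  51  53  51]]
[[ 59  63  63  63  61  60  60  61  61  59  58  58  61  59  61]
 [ 63  41  42  40  40  61  61  62  60  59  59  59  59  59  61]
 [ 41  41  42  42  41  38  36  59  63  60  56  57  58  58  61]
 [ 38  39  42  41  41  36  57  56  83  89  69  61  57  58  62]
 [ 38  38  40  40  40  47  83  84  84  96  90  89  74  58  58]
 [ 59  62  62  63  37  44  85  85  84  99  95  94  67  55  59]
 [ 59  60  60  61  59  74  88  87  83 102 100 131 102  57  57]
 [ 59  59  62  60  59  64  93 110 163 164 151 153  79  57  59]
 [ 58  60  60  60  57  57  55  87 159 172 104  51  44  56  60]
 [ 58  57  59  61  59  58  56  55  58  60  44  44  58  59  59]
 [ 56  59  60  60  58  57  59  58  56  55  56  57  59  59  59]
 [ 56  56  57  60  59  58  58  60  60  59  57  59  60  59  59]]
```

```bash
python3 - <<'E'
from h import *
p=shot('wrist')
a,b=ray(p,254.8,210.8,.036),ray(p,253.1,144.9,.036); d=a-b; print((a+b)/2,np.linalg.norm(d),np.degrees(np.arctan2(d[1],d[0])))
# rail edges check: fitted dark/bright transitions by row means of the gradient
g=cv2.GaussianBlur(cv2.cvtColor(p['color'],cv2.COLOR_RGB2GRAY),(3,3),0).astype(int)
for v in (160,170,180,190,200): print(v,g[v,232:284].tolist())
st(); plan((.5,.12,.36,-171.5),(.6013,-.0314,.329,-163.3))
E
```

```text
[0.44763698 0.24897818 0.036     ] 0.11054291584215697 0.9346782012150794
160 [43, 43, 43, 42, 43, 43, 43, 43, 44, 49, 56, 58, 58, 59, 60, 61, 60, 59, 60, 60, 60, 60, 59, 59, 60, 60, 61, 62, 60, 59, 58, 54, 53, 54, 53, 51, 49, 49, 50, 51, 51, 51, 50, 51, 51, 49, 45, 74, 135, 161, 156, 154]
170 [43, 43, 44, 43, 42, 41, 42, 43, 40, 44, 56, 60, 58, 59, 60, 60, 60, 60, 60, 60, 60, 61, 60, 59, 59, 60, 60, 61, 60, 60, 60, 59, 62, 64, 56, 50, 52, 56, 59, 58, 59, 59, 58, 54, 52, 49, 43, 71, 137, 168, 163, 161]
180 [42, 42, 42, 42, 42, 42, 42, 42, 41, 44, 54, 59, 59, 59, 60, 61, 60, 60, 61, 61, 61, 61, 60, 60, 60, 60, 60, 61, 60, 59, 59, 59, 60, 56, 49, 48, 52, 57, 59, 59, 59, 59, 59, 59, 58, 58, 53, 72, 131, 177, 182, 178]
190 [41, 42, 43, 43, 42, 42, 42, 42, 42, 40, 43, 55, 59, 58, 60, 61, 61, 60, 60, 60, 61, 62, 62, 60, 60, 60, 60, 61, 60, 59, 59, 59, 60, 59, 55, 51, 53, 58, 59, 58, 59, 60, 59, 58, 58, 58, 53, 72, 132, 177, 185, 184]
200 [41, 41, 41, 41, 41, 41, 41, 42, 42, 39, 43, 55, 60, 59, 59, 60, 60, 60, 60, 60, 60, 61, 61, 60, 60, 59, 59, 59, 59, 58, 58, 59, 60, 60, 56, 52, 52, 57, 59, 58, 59, 60, 59, 58, 58, 57, 53, 69, 125, 172, 179, 176]
t 5.27 p [0.4095 0.2536 0.3597] rpy [-179.99   -0.    179.63] F [-0.9  0.5  0.3] op 0.087 gf 0.0 j [  55.   -2.   -9.    0.  -82. -146.]
(0.5, 0.12, 0.36, -171.5) -> [-0.0001, -0.0001, -0.1548] [-9.13, -13.3, -0.03] deg 8.9
(0.6013, -0.0314, 0.329, -163.3) -> [0.0, 0.0, -0.1431] [-7.78, -16.47, 3.1] deg 8.2
```

```bash
python3 - <<'E'
from h import *
plan((.5,.12,.36,-171.5),(.6018,-.026,.33,-164.4))
E
```

```text
(0.5, 0.12, 0.36, -171.5) -> [-0.0001, -0.0001, -0.1548] [-9.13, -13.3, -0.03] deg 8.9
(0.6018, -0.026, 0.33, -164.4) -> [0.0, 0.0, -0.1239] [-7.91, -15.94, 3.0] deg 7.1
```

Request:
play_rows:
  commands:
    - [[0,0,-0.1548,-9.13,-13.3,0,8.7],[0,0,-0.1548,-9.13,-13.3,0,8.7],[0,0,-0.1548,-9.13,-13.3,0,8.7],[0,0,-0.1548,-9.13,-13.3,0,8.7],[0,0,-0.1548,-9.13,-13.3,0,8.7],[0,0,-0.1548,-9.13,-13.3,0,8.7]]

```text
clock: 5.77
tool_pos: [0.5007, 0.1184, 0.3593]
orientation: [-180.0, -0.0, -171.7]
force: [-0.1, 1.3, -0.1]
opening: 0.0869
gripper_force: 0.0
```

Request:
play_rows:
  commands:
    - [[0,0,-0.1239,-7.91,-15.94,3.0,8.7],[0,0,-0.1239,-7.91,-15.94,3.0,8.7],[0,0,-0.1239,-7.91,-15.94,3.0,8.7],[0,0,-0.1239,-7.91,-15.94,3.0,8.7],[0,0,-0.1239,-7.91,-15.94,3.0,8.7],[0,0,-0.1239,-7.91,-15.94,3.0,8.7],[0,0,-0.1239,-7.91,-15.94,3.0,8.7],[0,0,-0.1239,-7.91,-15.94,3.0,8.7]]

```text
clock: 6.43
tool_pos: [0.6015, -0.0241, 0.3299]
orientation: [180.0, 0.0, -164.3]
force: [-0.6, -0.5, -0.8]
opening: 0.0873
gripper_force: 0.0
```

```bash
python3 - <<'E'
from h import *
for i in range(3): p=shot('wrist')
st()
c,a,s=board_pose(p,.014); print(c,a,s)
# holes: centroid of bright blobs inside board
x0,y0=250-40,180-60
save({'color':p['color'][110:260,205:305]},'bd',4)
tx=np.array([np.cos(np.radians(a)),np.sin(np.radians(a))])
print([proj(p,[*(c+t*tx),.014]).round(1).tolist() for t in(-.055,0,.055)])
x,y=c; plan((x,y,.06,a-180),(x,y,.006,a-180))
E
```

```text
t 6.58 p [ 0.6014 -0.0238  0.3305] rpy [ 1.7999e+02  7.0000e-02 -1.6422e+02] F [-0.2  0.1  0.3] op 0.0869 gf 0.0 j [ 16.  11.   1.  -0. -80. -91.]
[ 0.63962915 -0.02013811] 16.54896354675293 [63.63847351074219, 160.55325317382812]
[[251.7, 145.2], [252.3, 179.4], [252.9, 211.7]]
(np.float64(0.639629150390625), np.float64(-0.02013811492919922), 0.06, -163.45103645324707) -> [0.0, 0.0013, -0.0135] [-3.74, -0.68, 27.06] deg 0.8
(np.float64(0.639629150390625), np.float64(-0.02013811492919922), 0.006, -163.45103645324707) -> [0.0, 0.0, -0.0] [-0.0, 0.0, 5.4] deg 0.0
```

View pics/bd.png

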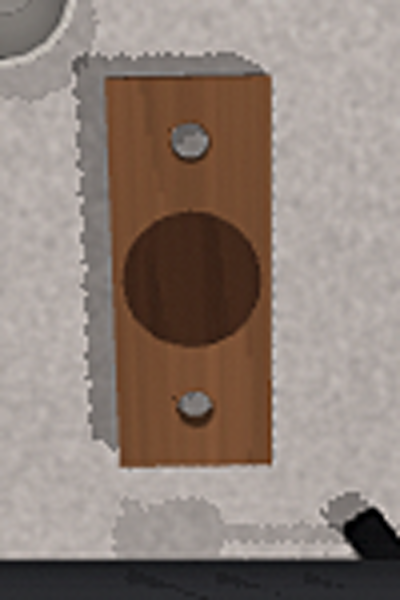

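Request:
play_rows:
  commands:
    - [[0,0,-0.0135,-3.74,-0.68,4,8.7],[0,0,-0.0135,-3.74,-0.68,8,8.7],[0,0,-0.0135,-3.74,-0.68,12,8.7],[0,0,-0.0135,-3.74,-0.68,16,8.7],[0,0,-0.0135,-3.74,-0.68,20,8.7],[0,0,-0.0135,-3.74,-0.68,24,8.7],[0,0,-0.0135,-3.74,-0.68,27.0,8.7],[0,0,-0.0135,-3.74,-0.68,27.0,8.7]]

```text
clock: 7.3
tool_pos: [0.6347, -0.0214, 0.0531]
orientation: [179.9, -0.6, -163.6]
force: [-0.7, -1.8, -1.1]
opening: 0.0869
gripper_force: 0.0
```

```bash
python3 - <<'E'
from h import *
for i in range(2): shot('wrist')
st(); plan((.6396,-.0201,.004,-163.45))
E
```

```text
t 7.4 p [ 0.6395 -0.0211  0.06  ] rpy [-1.7997e+02 -9.0000e-02 -1.6347e+02] F [0.9 0.1 0.3] op 0.087 gf 0.0 j [ 16.  26. -15.   0. -49. -89.]
(0.6396, -0.0201, 0.004, -163.45) -> [-0.0005, -0.0016, -0.0004] [-0.05, 0.09, 5.6] deg 0.1
```

Request:
play_rows:
  commands:
    - [[0,0,0,0,0.09,1,8.7],[0,0,0,0,0.09,2,8.7],[0,0,0,0,0.09,3,8.7],[0,0,0,0,0.09,4.0,8.7],[0,0,0,0,0.09,4.8,8.7],[0,0,0,0,0.09,5.3,8.7],[0,0,0,0,0.09,5.6,8.7],[0,0,0,0,0.09,5.6,8.7]]

```text
clock: 8.07
tool_pos: [0.6389, -0.0208, 0.0029]
orientation: [180.0, -0.1, -163.6]
force: [-0.5, -0.4, 0.3]
opening: 0.0872
gripper_force: 0.0
```

Request:
play_rows:
  commands:
    - [[0,0,0,0,0,0,5.5],[0,0,0,0,0,0,5.5],[0,0,0,0,0,0,5.5],[0,0,0,0,0,0,5.5],[0,0,0,0,0,0,5.5],[0,0,0,0,0,0,5.5]]

```text
clock: 8.57
tool_pos: [0.6395, -0.0205, 0.0042]
orientation: [-180.0, 0.0, -163.5]
force: [-0.1, -0.3, 1.8]
opening: 0.0636
gripper_force: 30.0
```

```bash
python3 - <<'E'
from h import *
st()
E
```

```text
t 8.57 p [ 0.6395 -0.0205  0.0042] rpy [-1.8000e+02  4.0000e-02 -1.6354e+02] F [-0.1 -0.3  1.8] op 0.0636 gf 30.0 j [ 16.  29. -18.   0. -43. -89.]
```

```bash
python3 - <<'E'
from h import *
plan((.6395,-.0205,.12,-163.54),(.54,.115,.15,-171),(.4476,.249,.15,-179.07))
E
```

```text
(0.6395, -0.0205, 0.12, -163.54) -> [-0.0, 0.0006, -0.0001] [-0.01, 0.0, -11.58] deg 0.0
(0.54, 0.115, 0.15, -171) -> [0.0, -0.0, 0.1302] [5.7, 15.81, -3.0] deg 7.5
(0.4476, 0.249, 0.15, -179.07) -> [-0.0, -0.0, 0.1408] [7.03, 14.68, 0.0] deg 8.1
```

Request:
play_rows:
  commands:
    - [[0,0,0,0,0,-0.8,5.5],[0,0,0,0,0,-2,5.5],[0,0,0,0,0,-4,5.5],[0,0,0,0,0,-6,5.5],[0,0,0,0,0,-8,5.5],[0,0,0,0,0,-10,5.5],[0,0,0,0,0,-11.2,5.5],[0,0,0,0,0,-11.6,5.5]]

```text
clock: 9.23
tool_pos: [0.6406, -0.0205, 0.1231]
orientation: [-180.0, 0.3, -163.5]
force: [1.2, -0.4, -1.1]
opening: 0.0637
gripper_force: 30.0
```

Request:
play_rows:
  commands:
    - [[0,0,0.01,0.5,1.5,-0.3,5.5],[0,0,0.03,1.4,4,-0.8,5.5],[0,0,0.054,2.4,6.6,-1.3,5.5],[0,0,0.076,3.3,9.3,-1.8,5.5],[0,0,0.098,4.3,11.9,-2.3,5.5],[0,0,0.118,5.1,14.2,-2.7,5.5],[0,0,0.13,5.7,15.8,-3.0,5.5],[0,0,0.13,5.7,15.8,-3.0,5.5]]

```text
clock: 9.9
tool_pos: [0.5382, 0.1167, 0.1501]
orientation: [180.0, 0.0, -170.9]
force: [-0.2, -0.0, -1.3]
opening: 0.0634
gripper_force: 30.0
```

Request:
play_rows:
  commands:
    - [[0,0,0.014,0.7,1.4,0,5.5],[0,0,0.036,1.8,3.7,0,5.5],[0,0,0.06,3.0,6.2,0,5.5],[0,0,0.084,4.2,8.7,0,5.5],[0,0,0.108,5.4,11.2,0,5.5],[0,0,0.128,6.4,13.3,0,5.5],[0,0,0.141,7.03,14.7,0,5.5],[0,0,0.141,7.03,14.7,0,5.5]]

```text
clock: 10.57
tool_pos: [0.4462, 0.2505, 0.1494]
orientation: [-180.0, -0.0, -179.0]
force: [-0.1, -0.6, -1.4]
opening: 0.0633
gripper_force: 30.0
```

```bash
python3 - <<'E'
from h import *
for i in range(4): p=shot('wrist')
st(); plan((.4476,.249,.055,-179.07)); save(p,'w2',1.2)
E
```

```text
t 10.77 p [0.4476 0.2483 0.1494] rpy [-1.7997e+02 -3.0000e-02 -1.7908e+02] F [ 0.2  1.  -2.3] op 0.0638 gf 30.0 j [  51.    9.  -26.   -0.  -55. -140.]
(0.4476, 0.249, 0.055, -179.07) -> [-0.0006, -0.0006, -0.0002] [-0.01, 0.08, 9.44] deg 0.0
```

View pics/w2.png

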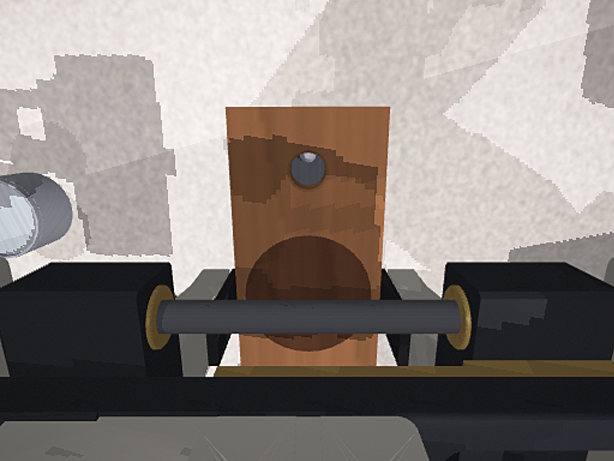

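Request:
play_rows:
  commands:
    - [[0,0,0,0,0.07,1.2,5.5],[0,0,0,0,0.07,2.6,5.5],[0,0,0,0,0.07,4.2,5.5],[0,0,0,0,0.07,5.8,5.5],[0,0,0,0,0.07,7.2,5.5],[0,0,0,0,0.07,8.2,5.5],[0,0,0,0,0.07,8.7,5.5],[0,0,0,0,0.07,8.7,5.5]]

```text
clock: 11.43
tool_pos: [0.4473, 0.2487, 0.0617]
orientation: [-179.9, -0.1, -179.1]
force: [-0.2, 0.3, -1.2]
opening: 0.0635
gripper_force: 30.0
```

```bash
python3 - <<'E'
from h import *
for i in range(4): p=shot('wrist')
st(); plan((.4476,.249,.034,-179.07)); save({'color':p['color'][60:260,150:360]},'w3',3)
E
```

```text
t 11.63 p [0.448  0.25   0.0636] rpy [ 1.7994e+02  6.0000e-02 -1.7907e+02] F [-0.3 -0.4 -1.3] op 0.0636 gf 30.0 j [  51.   15.  -32.    0.  -43. -140.]
(0.4476, 0.249, 0.034, -179.07) -> [0.001, 0.001, -0.0001] [0.04, -0.11, 2.96] deg 0.1
```

View pics/w3.png

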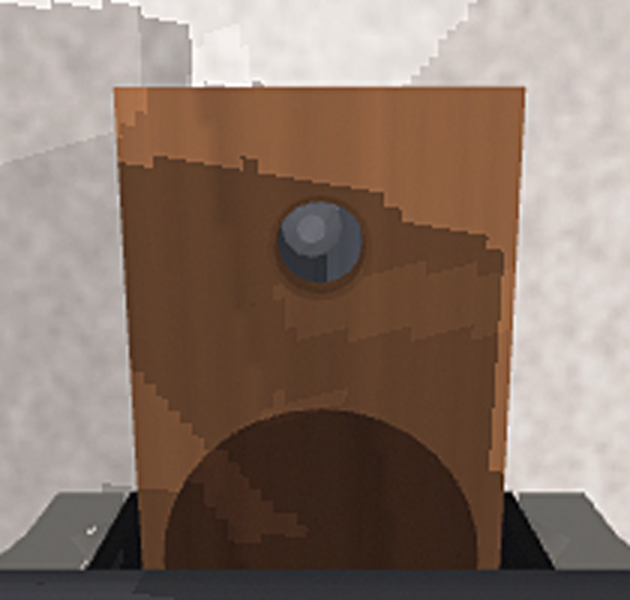

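Request:
play_rows:
  commands:
    - [[0,0,0,0.02,-0.17,0.2,5.5],[0,0,0,0.04,-0.17,0.5,5.5],[0,0,0,0.04,-0.17,0.8,5.5],[0,0,0,0.04,-0.17,1.1,5.5],[0,0,0,0.04,-0.17,1.2,5.5],[0,0,0,0.04,-0.17,1.2,5.5],[0,0,0,0.04,-0.17,1.2,5.5]]

```text
clock: 12.22
tool_pos: [0.4471, 0.248, 0.0507]
orientation: [-180.0, -0.0, -179.1]
force: [0.5, -0.4, -2.1]
opening: 0.0636
gripper_force: 30.0
```

```bash
python3 - <<'E'
from h import *
for i in range(3): p=shot('wrist')
st(); plan((.4476,.2482,.0342,-179.07)); save({'color':p['color'][60:260,150:360]},'w4',3)
E
```

```text
t 12.37 p [0.4472 0.248  0.0508] rpy [ 1.7999e+02  1.0000e-02 -1.7907e+02] F [-1.   0.2 -1.5] op 0.0638 gf 30.0 j [  51.   16.  -32.    0.  -41. -140.]
(0.4476, 0.2482, 0.0342, -179.07) -> [0.0001, 0.0001, -0.0001] [-0.04, 0.02, 1.66] deg 0.0
```

View pics/w4.png

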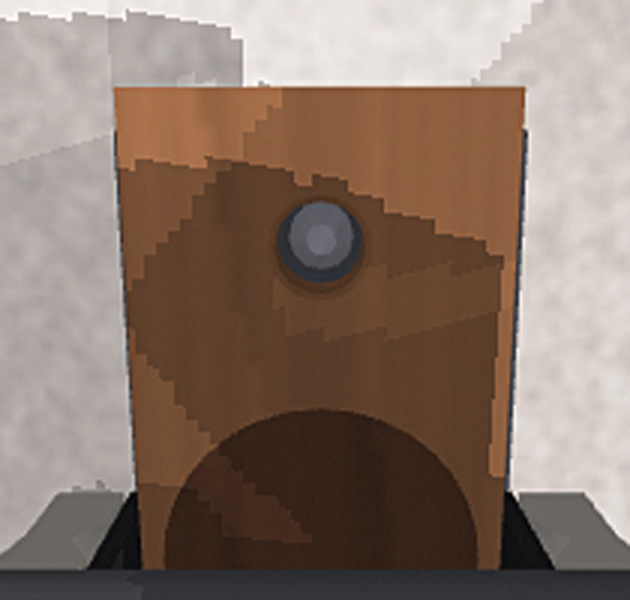

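Request:
play_rows:
  commands:
    - [[0,0,0,-0.02,0.0,0.25,5.5],[0,0,0,-0.02,0.0,0.5,5.5],[0,0,0,-0.02,0.0,0.75,5.5],[0,0,0,-0.02,0.0,1.0,5.5],[0,0,0,-0.02,0.0,1.2,5.5],[0,0,0,-0.02,0.0,1.4,5.5],[0,0,0,-0.02,0.0,1.55,5.5],[0,0,0,-0.02,0.0,1.64,5.5]]

```text
clock: 13.03
tool_pos: [0.4472, 0.2479, 0.0341]
orientation: [-180.0, -0.0, -179.1]
force: [-2.5, -1.0, 9.0]
opening: 0.0635
gripper_force: 30.0
```

```bash
python3 - <<'E'
from h import *
for i in range(3): p=shot('wrist'); st()
E
```

```text
t 13.08 p [0.4472 0.2479 0.0342] rpy [-1.7998e+02 -1.0000e-02 -1.7907e+02] F [ 0.1 -0.4 -0.9] op 0.0636 gf 30.0 j [  51.   18.  -33.    0.  -39. -140.]
t 13.13 p [0.4473 0.2479 0.0343] rpy [-179.99   -0.   -179.08] F [ 0.5  0.6 -2. ] op 0.0633 gf 30.0 j [  51.   18.  -33.    0.  -39. -140.]
t 13.18 p [0.4473 0.248  0.0344] rpy [ 180.      0.   -179.08] F [-0.6 -0.6 -0.7] op 0.0637 gf 30.0 j [  51.   18.  -33.   -0.  -39. -140.]
```

Request:
play_rows:
  commands:
    - [[0,0,0,0,0,0.05,5.5],[0,0,0,0,0,0.1,5.5],[0,0,0,0,0,0.1,5.5]]

```text
clock: 13.43
tool_pos: [0.4474, 0.248, 0.0341]
orientation: [180.0, 0.0, -179.1]
force: [-3.2, -0.7, 6.7]
opening: 0.0636
gripper_force: 30.0
```

Request:
play_rows:
  commands:
    - [[0,0,0,0,0,0,6.6],[0,0,0,0,0,0,7.5],[0,0,0,0,0,0,8.7],[0,0,0,0,0,0,8.7],[0,0,0,0,0,0,8.7]]

```text
clock: 13.85
tool_pos: [0.4473, 0.248, 0.0333]
orientation: [-180.0, -0.0, -179.1]
force: [0.4, -0.1, -0.6]
opening: 0.0849
gripper_force: 0.0
```

```bash
python3 - <<'E'
from h import *
st(); plan((.447,.248,.15,-179.07),(.42,.17,.30,179),(.39,.02,.33,179))
E
```

```text
t 13.85 p [0.4473 0.248  0.0333] rpy [-180.     -0.   -179.08] F [ 0.4 -0.1 -0.6] op 0.0849 gf 0.0 j [  51.   18.  -33.    0.  -39. -140.]
(0.447, 0.248, 0.15, -179.07) -> [-0.0, -0.0, -0.0002] [0.03, 0.01, -11.67] deg 0.0
(0.42, 0.17, 0.3, 179) -> [0.0, -0.0, 0.0337] [2.83, -7.76, -15.0] deg 1.9
(0.39, 0.02, 0.33, 179) -> [0.0, 0.0, -0.0] [2.74, -15.05, -3.0] deg 0.0
```

Request:
play_rows:
  commands:
    - [[0,0,0,0,0,-1,8.7],[0,0,0,0,0,-3,8.7],[0,0,0,0,0,-6,8.7],[0,0,0,0.5,0,-9,8.7],[0,0,0,1,0,-13,8.7],[0,0,0,1.8,0,-17,8.7],[0,0,0,2.5,0,-21,8.7],[0,0,0,3.2,0.2,-25,8.7]]

```text
clock: 14.52
tool_pos: [0.4145, 0.2485, 0.2864]
orientation: [180.0, 0.0, -179.1]
force: [0.2, 0.9, -0.1]
opening: 0.0872
gripper_force: 0.0
```

Request:
play_rows:
  commands:
    - [[0,0,-0.02,0.6,0.3,-4,8.7],[0,0,-0.02,0.6,0.3,-7,8.7],[0,0,-0.02,0.6,0.3,-7.6,8.7],[0,0,-0.02,0.6,0.3,-7.6,8.7],[0,0,-0.02,0.6,0.3,-7.6,8.7]]

```text
clock: 14.93
tool_pos: [0.4088, 0.2521, 0.3595]
orientation: [180.0, -0.0, -177.9]
force: [0.6, -0.1, -0.5]
opening: 0.0868
gripper_force: 0.0
```

```bash
python3 - <<'E'
from h import *
for i in range(4): p=shot('wrist')
st(); c,a,s=board_pose(p,.044); print(c,a,s); save({'color':p['color'][100:250,170:330]},'w5',3.7)
plan((.405,.13,.36,180),(.405,.017,.36,180))
E
```

```text
t 15.13 p [0.4089 0.2518 0.358 ] rpy [-1.7989e+02 -1.0000e-01 -1.7794e+02] F [-1.  -0.3  0.7] op 0.0867 gf 0.0 j [  55.   -2.  -10.   -0.  -82. -143.]
[0.44733484 0.24830911] 0.9544022083282471 [64.01959991455078, 160.3815155029297]
(0.405, 0.13, 0.36, 180) -> [-0.0018, -0.0015, 0.0359] [0.84, -12.17, -0.16] deg 2.1
(0.405, 0.017, 0.36, 180) -> [0.0, 0.0, 0.0] [0.0, -11.3, 0.0] deg 0.0
```

View pics/w5.png

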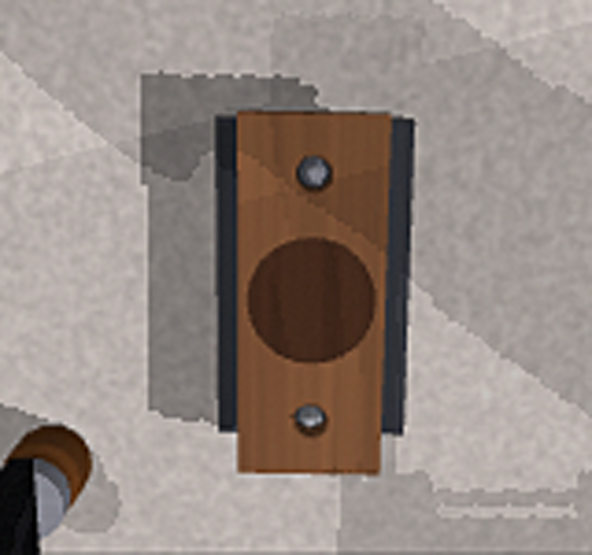

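Request:
play_rows:
  commands:
    - [[0,0,0.036,0.3,-2,0,8.7],[0,0,0.036,0.5,-5,0,8.7],[0,0,0.036,0.84,-9,0,8.7],[0,0,0.036,0.84,-13,0,8.7],[0,0,0.036,0.84,-17,0,8.7],[0,0,0.036,0.84,-20.5,0,8.7],[0,0,0.036,0.84,-23,0,8.7],[0,0,0.036,0.84,-23.5,0,8.7]]

```text
clock: 15.85
tool_pos: [0.4085, 0.0138, 0.3592]
orientation: [-180.0, -0.0, 179.8]
force: [0.5, 0.8, 0.1]
opening: 0.087
gripper_force: 0.0
```

```bash
cat >> h.py <<'E'
def tin(p,guess,h,rad):
    """axis (x,y) of an upright tin: detector box, then the circle of the top edge at height h fitted by its projection"""
    from scipy.optimize import minimize
    g=cv2.GaussianBlur(cv2.cvtColor(p['color'],cv2.COLOR_RGB2GRAY),(3,3),0).astype(np.float32)
    G=np.hypot(cv2.Sobel(g,cv2.CV_32F,1,0),cv2.Sobel(g,cv2.CV_32F,0,1))
    t=np.linspace(0,2*np.pi,90,endpoint=False)
    def cost(q):
        P=np.array([proj(p,[q[0]+rad*np.cos(a),q[1]+rad*np.sin(a),h]) for a in t],np.float32)
        return -float(np.minimum(cv2.remap(G,P[None,:,0],P[None,:,1],cv2.INTER_LINEAR),200).mean())
    g0=np.array(guess); c=[(cost(g0+[i,j]),i,j) for i in np.arange(-.012,.0121,.003) for j in np.arange(-.012,.0121,.003)]
    _,i,j=min(c); r=minimize(cost,g0+[i,j],method='Nelder-Mead',options=dict(initial_simplex=[g0+[i,j],g0+[i+.002,j],g0+[i,j+.002]]))
    return r.x,r.fun
def overlay(p,n,circs,box,s):
    x0,y0,w,h=box; im=cv2.resize(p['color'][y0:y0+h,x0:x0+w,::-1],None,fx=s,fy=s,interpolation=cv2.INTER_CUBIC)
    for x,y,z,r in circs:
        P=np.array([(proj(p,[x+r*np.cos(a),y+r*np.sin(a),z])-[x0,y0]+.5)*s for a in np.linspace(0,6.3,60)]).astype(np.int32)
        cv2.polylines(im,[P],True,(0,0,255),1)
    cv2.imwrite('pics/'+n+'.png',im)
E
python3 - <<'E'
from h import *
for i in range(4): p=shot('wrist')
st()
b=ctrl.find_in(p,'tin_large')[0]; print(b); b=b['bbox']
g=ray(p,b[0]+b[2]/2,b[1]+b[3]/2,.035)[:2]; x,f=tin(p,g,.045,.031); print(g,x,f)
overlay(p,'w6',[(*x,.045,.031),(*x,0,.028)],(int(b[0])-40,int(b[1])-40,140,120),5)
plan((*x,.08,-179.5),(*x,.022,-179.5))
E
```

```text
t 16.05 p [0.4092 0.0173 0.359 ] rpy [-1.7999e+02 -3.0000e-02  1.7995e+02] F [0.3 0.  0.4] op 0.087 gf 0.0 j [  30.   -9.  -16.   -0.  -83. -120.]
{'bbox': [235.1, 158.9, 39.2, 39.0], 'conf': 0.71}
[0.4463615  0.01362817] [0.44329264 0.01537851] -147.39642333984375
(np.float64(0.4432926409700192), np.float64(0.015378511063849418), 0.08, -179.5) -> [-0.0001, -0.0005, -0.0085] [-3.42, -0.23, 27.9] deg 0.5
(np.float64(0.4432926409700192), np.float64(0.015378511063849418), 0.022, -179.5) -> [0.0, 0.0, 0.0] [-0.0, -0.0, 5.8] deg 0.0
```

View pics/w6.png

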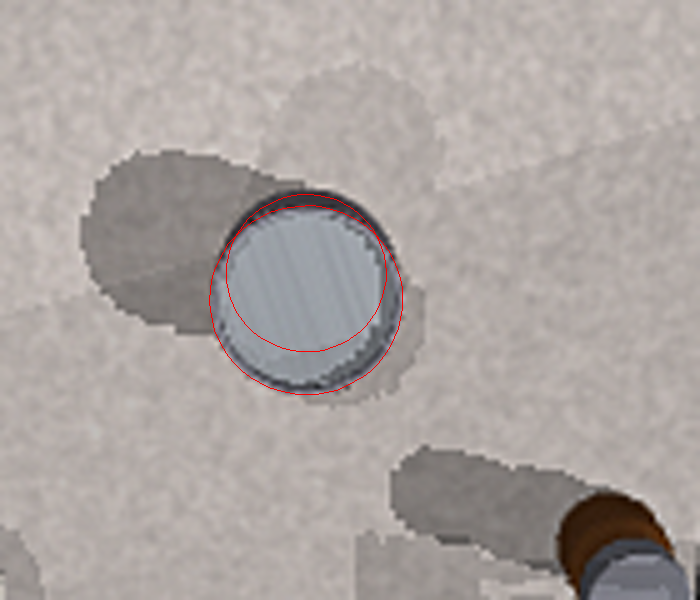

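Request:
play_rows:
  commands:
    - [[0,0,0,-1,-0.2,3,8.7],[0,0,0,-2,-0.2,7,8.7],[0,0,0,-3,-0.2,11,8.7],[0,0,0,-3.42,-0.2,15,8.7],[0,0,0,-3.42,-0.2,19,8.7],[0,0,0,-3.42,-0.2,22.5,8.7],[0,0,0,-3.42,-0.2,25,8.7],[0,0,0,-3.42,-0.2,26.5,8.7]]

```text
clock: 16.77
tool_pos: [0.4417, 0.0156, 0.0911]
orientation: [-179.9, -0.3, -179.9]
force: [-0.4, -0.2, 0.7]
opening: 0.087
gripper_force: 0.0
```

```bash
python3 - <<'E'
from h import *
for i in range(4): p=shot('wrist')
st(); plan((.4433,.0154,.015,-180)); 
E
```

```text
t 16.97 p [0.4439 0.016  0.0947] rpy [-1.7997e+02 -3.0000e-02 -1.7990e+02] F [-0.4 -0.2  0.4] op 0.0875 gf 0.0 j [  28.    7.  -38.    0.  -46. -118.]
(0.4433, 0.0154, 0.015, -180) -> [-0.0006, -0.0004, 0.0018] [0.05, -0.06, 7.97] deg 0.1
```

Request:
play_rows:
  commands:
    - [[0,0,0,0.05,-0.06,1.2,8.7],[0,0,0,0.05,-0.06,2.8,8.7],[0,0,0,0.05,-0.06,4.4,8.7],[0,0,0,0.05,-0.06,5.8,8.7],[0,0,0,0.05,-0.06,6.8,8.7],[0,0,0,0.05,-0.06,7.5,8.7],[0,0,0,0.05,-0.06,7.9,8.7],[0,0,0,0.05,-0.06,7.9,8.7]]

```text
clock: 17.63
tool_pos: [0.4434, 0.015, 0.0156]
orientation: [180.0, 0.0, -180.0]
force: [-0.4, -0.1, 0.6]
opening: 0.0866
gripper_force: 0.0
```

Request:
play_rows:
  commands:
    - [[0,0,0,0,0,0,5.5],[0,0,0,0,0,0,5.5],[0,0,0,0,0,0,5.5],[0,0,0,0,0,0,5.5],[0,0,0,0,0,0,5.5],[0,0,0,0,0,0,5.5]]

```text
clock: 18.13
tool_pos: [0.4433, 0.0147, 0.0158]
orientation: [180.0, 0.0, -180.0]
force: [-1.3, 0.6, 4.8]
opening: 0.0612
gripper_force: 30.0
```

```bash
python3 - <<'E'
from h import *
st(); x,y,z=ctrl.get_obs()['tool_pos']; plan((x,y,.16,-180),(.447,.14,.16,-180),(.447,.248,.16,-179.1))
E
```

```text
t 18.13 p [0.4433 0.0147 0.0158] rpy [ 1.7998e+02  4.0000e-02 -1.7999e+02] F [-1.3  0.6  4.8] op 0.0612 gf 30.0 j [  28.   14.  -43.    0.  -33. -118.]
(np.float64(0.4433162600707544), np.float64(0.014746112600619476), 0.16, -180) -> [0.0003, 0.0007, 0.0002] [-0.01, 0.0, -14.42] deg 0.0
(0.447, 0.14, 0.16, -180) -> [0.0, 0.0, 0.0] [-0.37, 12.53, 0.0] deg 0.0
(0.447, 0.248, 0.16, -179.1) -> [0.0, 0.0, -0.0157] [-0.0, 10.8, 0.0] deg 0.9
```

Request:
play_rows:
  commands:
    - [[0,0,0,0,0,-1,5.5],[0,0,0,0,0,-3,5.5],[0,0,0,0,0,-5.5,5.5],[0,0,0,0,0,-8,5.5],[0,0,0,0,0,-10.5,5.5],[0,0,0,0,0,-12.6,5.5],[0,0,0,0,0,-14,5.5],[0,0,0,0,0,-14.4,5.5]]

```text
clock: 18.8
tool_pos: [0.4439, 0.0149, 0.1616]
orientation: [179.9, 0.2, -180.0]
force: [-0.6, 0.3, -1.8]
opening: 0.0614
gripper_force: 30.0
```

Request:
play_rows:
  commands:
    - [[0,0,0,0,1.5,0,5.5],[0,0,0,-0.1,4,0,5.5],[0,0,0,-0.2,7,0,5.5],[0,0,0,-0.3,10,0,5.5],[0,0,0,-0.37,13,0,5.5],[0,0,0,-0.37,16,0,5.5],[0,0,0,-0.37,19,0,5.5],[0,0,0,-0.37,21,0,5.5]]

```text
clock: 19.47
tool_pos: [0.4461, 0.2266, 0.1581]
orientation: [-180.0, -0.1, -180.0]
force: [-0.6, -1.3, -1.2]
opening: 0.0614
gripper_force: 30.0
```

Request:
play_rows:
  commands:
    - [[0,0,-0.015,0,1.3,0,5.5],[0,0,-0.015,0,2.1,0,5.5],[0,0,-0.015,0,2.3,0,5.5],[0,0,-0.015,0,2.33,0,5.5],[0,0,-0.015,0,2.33,0,5.5]]

```text
clock: 19.88
tool_pos: [0.4465, 0.2469, 0.1591]
orientation: [-180.0, -0.0, -179.2]
force: [0.2, 0.3, -0.9]
opening: 0.0614
gripper_force: 30.0
```

```bash
python3 - <<'E'
from h import *
for i in range(3): p=shot('wrist')
st(); plan((.4473,.248,.0615,-179.1))
E
```

```text
t 20.03 p [0.4467 0.247  0.1594] rpy [ 180.    -0.  -179.2] F [ 0.5 -0.  -2.2] op 0.0616 gf 30.0 j [  51.    8.  -25.   -0.  -56. -140.]
(0.4473, 0.248, 0.0615, -179.1) -> [0.0001, -0.0, -0.0017] [-0.06, 0.1, 9.79] deg 0.1
```

Request:
play_rows:
  commands:
    - [[0,0,0,-0.06,0.1,1.2,5.5],[0,0,0,-0.06,0.1,2.8,5.5],[0,0,0,-0.06,0.1,4.6,5.5],[0,0,0,-0.06,0.1,6.2,5.5],[0,0,0,-0.06,0.1,7.6,5.5],[0,0,0,-0.06,0.1,8.6,5.5],[0,0,0,-0.06,0.1,9.1,5.5],[0,0,0,-0.06,0.1,9.2,5.5]]

```text
clock: 20.7
tool_pos: [0.4471, 0.2483, 0.0667]
orientation: [-179.9, -0.0, -179.2]
force: [-0.2, -0.3, -2.7]
opening: 0.0611
gripper_force: 30.0
```

```bash
python3 - <<'E'
from h import *
for i in range(3): p=shot('wrist')
st(); plan((.4473,.248,.0598,-179.1))
E
```

```text
t 20.85 p [0.4477 0.2492 0.068 ] rpy [ 1.7996e+02  5.0000e-02 -1.7913e+02] F [-0.  -0.3 -2.1] op 0.0617 gf 30.0 j [  51.   15.  -31.    0.  -44. -140.]
(0.4473, 0.248, 0.0598, -179.1) -> [0.0007, 0.0008, -0.0006] [0.04, -0.12, 0.82] deg 0.1
```

Request:
play_rows:
  commands:
    - [[0,0,0,0.04,-0.1,0.2,5.5],[0,0,0,0.04,-0.1,0.4,5.5],[0,0,0,0.04,-0.1,0.55,5.5],[0,0,0,0.04,-0.1,0.68,5.5],[0,0,0,0.04,-0.1,0.76,5.5],[0,0,0,0.04,-0.1,0.82,5.5],[0,0,0,0.04,-0.1,0.84,5.5],[0,0,0,0.04,-0.1,0.84,5.5]]

```text
clock: 21.52
tool_pos: [0.4469, 0.2479, 0.0598]
orientation: [-180.0, 0.0, -179.1]
force: [-4.6, -1.7, 7.6]
opening: 0.0615
gripper_force: 30.0
```

```bash
python3 - <<'E'
from h import *
for i in range(2): p=shot('wrist'); st()
E
```

```text
t 21.57 p [0.4469 0.2479 0.0598] rpy [ 1.8000e+02  2.0000e-02 -1.7912e+02] F [-5.3 -1.6  8.1] op 0.0613 gf 30.0 j [  51.   15.  -32.    0.  -43. -140.]
t 21.62 p [0.4469 0.2479 0.0598] rpy [ 1.8000e+02  2.0000e-02 -1.7912e+02] F [-4.3 -1.5  8.8] op 0.0615 gf 30.0 j [  51.   15.  -32.    0.  -43. -140.]
```

Request:
play_rows:
  commands:
    - [[0,0,0,0,0,0,6.5],[0,0,0,0,0,0,7.2],[0,0,0,0,0,0,8.0],[0,0,0,0,0,0,8.7],[0,0,0,0,0,0,8.7],[0,0,0,0,0,0,8.7]]

```text
clock: 22.12
tool_pos: [0.4469, 0.2479, 0.0589]
orientation: [-180.0, -0.0, -179.1]
force: [0.0, 0.2, -0.2]
opening: 0.0859
gripper_force: 0.0
```

Request:
play_rows:
  commands:
    - [[0,0,0,0,0,-1,8.7],[0,0,0,0,0,-3,8.7],[0,0,0,0,0,-6,8.7],[0,0,0,0,0,-9,8.7],[0,0,0,0.7,0,-13,8.7],[0,0,0,1.6,0,-17,8.7],[0,0,0,2.5,0,-21,8.7],[0,0,0,3.2,0,-25,8.7]]

```text
clock: 22.78
tool_pos: [0.4139, 0.2466, 0.312]
orientation: [180.0, 0.0, -179.1]
force: [0.6, 0.7, -1.0]
opening: 0.087
gripper_force: 0.0
```

Request:
play_rows:
  commands:
    - [[0,0,0,0.6,0,-4,8.7],[0,0,0,0.6,0,-6.5,8.7],[0,0,0,0.6,0,-7.5,8.7],[0,0,0,0.6,0,-7.5,8.7]]

```text
clock: 23.12
tool_pos: [0.4094, 0.2477, 0.3876]
orientation: [179.8, 0.2, -179.1]
force: [0.5, 0.0, -0.1]
opening: 0.0867
gripper_force: 0.0
```

```bash
python3 - <<'E'
from h import *
for i in range(4): p=shot('wrist')
st(); x,f=tin(p,(.447,.248),.089,.031); print(x,f); overlay(p,'w7',[(*x,.089,.031)],(170,100,150,140),4)
plan((.47,.10,.37,-170),(.52,-.08,.35,-170),(.571,-.24,.35,-170))
E
```

```text
t 23.32 p [0.4084 0.2468 0.3825] rpy [-1.7990e+02 -1.1000e-01 -1.7915e+02] F [0.2 0.1 0.2] op 0.087 gf 0.0 j [  55.   -2.   -7.   -0.  -85. -144.]
[0.4475295  0.24856728] -157.99343872070312
(0.47, 0.1, 0.37, -170) -> [-0.0015, -0.002, -0.1597] [-5.94, -14.77, 1.27] deg 9.1
(0.52, -0.08, 0.35, -170) -> [0.0, -0.0, -0.0] [-1.8, -18.59, 2.0] deg 0.0
(0.571, -0.24, 0.35, -170) -> [0.0, -0.0, -0.0] [-2.24, -16.64, -0.0] deg 0.0
```

View pics/w7.png

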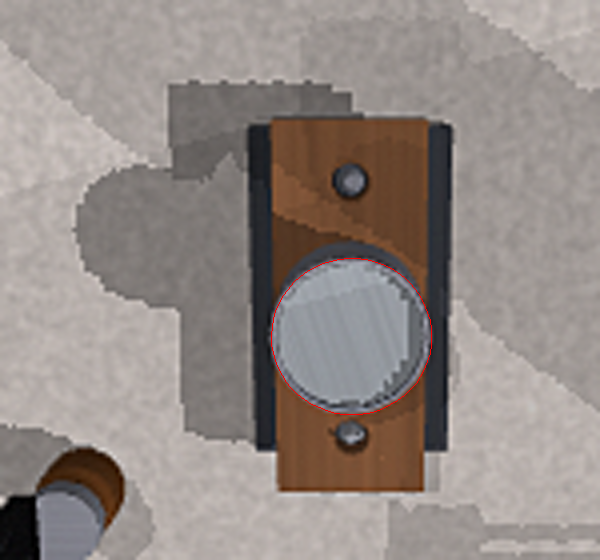

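Request:
play_rows:
  commands:
    - [[0,0,-0.08,-1.5,-4,0.3,8.7],[0,0,-0.16,-3,-8,0.6,8.7],[0,0,-0.16,-4.5,-11.5,1,8.7],[0,0,-0.16,-5.94,-14.77,1.27,8.7],[0,0,-0.16,-5.94,-14.77,1.27,8.7],[0,0,-0.16,-5.94,-14.77,1.27,8.7]]

```text
clock: 23.82
tool_pos: [0.4705, 0.0985, 0.3695]
orientation: [-179.9, -0.2, -170.2]
force: [0.3, 0.7, 0.7]
opening: 0.0868
gripper_force: 0.0
```

Request:
play_rows:
  commands:
    - [[0,0,0,-0.4,-4,0.4,8.7],[0,0,0,-0.8,-8,0.8,8.7],[0,0,0,-1.2,-12,1.2,8.7],[0,0,0,-1.6,-16,1.6,8.7],[0,0,0,-2,-20,2,8.7],[0,0,0,-2.5,-24,2,8.7],[0,0,0,-3,-28,2,8.7],[0,0,0,-3.6,-31,2,8.7]]

```text
clock: 24.48
tool_pos: [0.5602, -0.2001, 0.35]
orientation: [180.0, -0.1, -170.0]
force: [0.7, 1.3, -0.8]
opening: 0.0869
gripper_force: 0.0
```

Request:
play_rows:
  commands:
    - [[0,0,0,-0.5,-3,0,8.7],[0,0,0,-0.55,-4.5,0,8.7],[0,0,0,-0.6,-4.8,0,8.7],[0,0,0,-0.6,-4.8,0,8.7]]

```text
clock: 24.82
tool_pos: [0.5743, -0.2445, 0.3499]
orientation: [179.9, -0.1, -170.0]
force: [0.3, 0.2, -0.1]
opening: 0.0872
gripper_force: 0.0
```

```bash
python3 - <<'E'
from h import *
for i in range(4): p=shot('wrist')
st()
b=ctrl.find_in(p,'tin_medium')[0]; print(b); b=b['bbox']
g=ray(p,b[0]+b[2]/2,b[1]+b[3]/2,.035)[:2]; x,f=tin(p,g,.043,.026); print(g,x,f)
overlay(p,'w8',[(*x,.043,.026)],(int(b[0])-40,int(b[1])-40,120,110),5)
plan((*x,.09,-170),(*x,.015,-170))
E
```

```text
t 25.02 p [ 0.5742 -0.2432  0.3516] rpy [ 1.8000e+02  3.0000e-02 -1.6988e+02] F [0.  0.5 0.2] op 0.0869 gf 0.0 j [ -5.  13.   6.  -0. -83. -75.]
{'bbox': [242.3, 160.0, 31.1, 41.5], 'conf': 0.82}
[ 0.61282506 -0.23420046] [ 0.61322418 -0.23591712] -151.53366088867188
(np.float64(0.61322418186267), np.float64(-0.23591712428476463), 0.09, -170) -> [-0.0001, 0.0008, 0.0021] [-3.95, 0.05, 26.18] deg 0.1
(np.float64(0.61322418186267), np.float64(-0.23591712428476463), 0.015, -170) -> [0.0, -0.0, -0.0] [0.0, 0.0, 7.5] deg 0.0
```

View pics/w8.png

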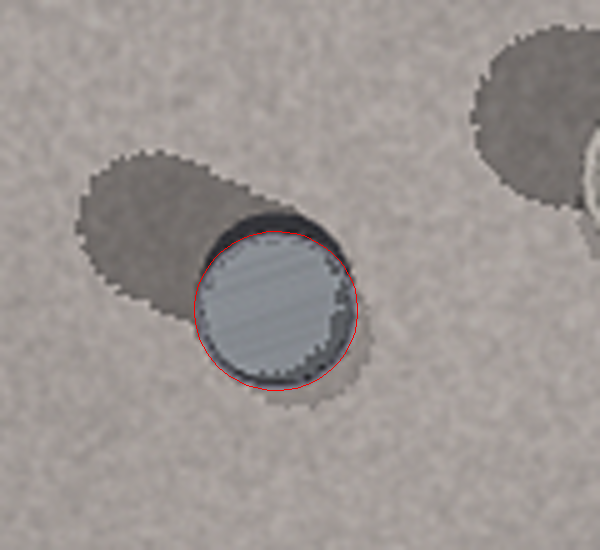

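Request:
play_rows:
  commands:
    - [[0,0,0,-1,0,3,8.7],[0,0,0,-2,0,7,8.7],[0,0,0,-3,0.05,11,8.7],[0,0,0,-3.9,0.05,15,8.7],[0,0,0,-3.95,0.05,19,8.7],[0,0,0,-3.95,0.05,22.5,8.7],[0,0,0,-3.95,0.05,25,8.7],[0,0,0,-3.95,0.05,26,8.7]]

```text
clock: 25.73
tool_pos: [0.6107, -0.2358, 0.0873]
orientation: [179.9, -0.3, -169.9]
force: [-0.7, 0.1, 0.7]
opening: 0.0871
gripper_force: 0.0
```

```bash
python3 - <<'E'
from h import *
for i in range(4): p=shot('wrist')
st(); plan((.6132,-.2359,.015,-170)); 
E
```

```text
t 25.93 p [ 0.6143 -0.2372  0.0932] rpy [-1.7993e+02  1.2000e-01 -1.6991e+02] F [ 0.5 -0.6  0.4] op 0.0871 gf 0.0 j [ -4.  25. -11.   0. -54. -76.]
(0.6132, -0.2359, 0.015, -170) -> [-0.0012, 0.0022, 0.0016] [0.1, 0.16, 7.82] deg 0.2
```

Request:
play_rows:
  commands:
    - [[0,0,0,0.08,0.12,1.2,8.7],[0,0,0,0.08,0.12,2.8,8.7],[0,0,0,0.08,0.12,4.4,8.7],[0,0,0,0.08,0.12,5.8,8.7],[0,0,0,0.08,0.12,6.8,8.7],[0,0,0,0.08,0.12,7.4,8.7],[0,0,0,0.08,0.12,7.8,8.7],[0,0,0,0.08,0.12,7.8,8.7]]

```text
clock: 26.6
tool_pos: [0.6123, -0.2363, 0.0136]
orientation: [-180.0, 0.0, -170.0]
force: [0.0, -0.4, 0.7]
opening: 0.0866
gripper_force: 0.0
```

Request:
play_rows:
  commands:
    - [[0,0,0,0,0,0,8.0],[0,0,0,0,0,0,4.5],[0,0,0,0,0,0,4.5],[0,0,0,0,0,0,4.5],[0,0,0,0,0,0,4.5],[0,0,0,0,0,0,4.5],[0,0,0,0,0,0,4.5]]

```text
clock: 27.18
tool_pos: [0.6121, -0.2363, 0.0134]
orientation: [-180.0, 0.0, -170.0]
force: [-0.4, 0.3, 0.9]
opening: 0.0513
gripper_force: 30.0
```

```bash
python3 - <<'E'
from h import *
st(); x,y,z=ctrl.get_obs()['tool_pos']; plan((x,y,.2,-170),(.5,.05,.2,-175),(.4475,.2486,.2,-179))
E
```

```text
t 27.18 p [ 0.6121 -0.2363  0.0134] rpy [-1.8000e+02  1.0000e-02 -1.6997e+02] F [-0.4  0.3  0.9] op 0.0513 gf 30.0 j [ -4.  30. -15.   0. -45. -76.]
(np.float64(0.6121062681355436), np.float64(-0.23625739283255998), 0.2, -170) -> [-0.0, 0.0001, 0.0006] [-0.0, -0.0, -18.66] deg 0.0
(0.5, 0.05, 0.2, -175) -> [0.0, -0.0, 0.0873] [6.07, 30.14, 0.0] deg 5.0
(0.4475, 0.2486, 0.2, -179) -> [-0.0, -0.0, 0.0698] [3.5, 20.24, 0.0] deg 4.0
```

Request:
play_rows:
  commands:
    - [[0,0,0,0,0,-1,4.5],[0,0,0,0,0,-3,4.5],[0,0,0,0,0,-6,4.5],[0,0,0,0,0,-9,4.5],[0,0,0,0,0,-12,4.5],[0,0,0,0,0,-15,4.5],[0,0,0,0,0,-17.6,4.5],[0,0,0,0,0,-18.6,4.5]]

```text
clock: 27.85
tool_pos: [0.6135, -0.2368, 0.2046]
orientation: [-179.9, 0.3, -169.9]
force: [0.7, -0.6, -1.1]
opening: 0.0513
gripper_force: 30.0
```

Request:
play_rows:
  commands:
    - [[0,0,0.01,0.3,1.5,0,4.5],[0,0,0.02,0.9,4.5,0,4.5],[0,0,0.03,1.6,8,0,4.5],[0,0,0.04,2.4,12,0,4.5],[0,0,0.05,3.2,16,0,4.5],[0,0,0.06,4,20,0,4.5],[0,0,0.07,4.8,24,0,4.5],[0,0,0.08,5.5,27.5,0,4.5]]

```text
clock: 28.52
tool_pos: [0.5082, 0.0266, 0.1991]
orientation: [180.0, -0.0, -174.6]
force: [0.8, -0.5, -1.5]
opening: 0.0515
gripper_force: 30.0
```

```bash
python3 - <<'E'
from h import *
st(); plan((.4464,.2484,.2,-179.1))
E
```

```text
t 28.52 p [0.5082 0.0266 0.1991] rpy [ 1.7998e+02 -4.0000e-02 -1.7458e+02] F [ 0.8 -0.5 -1.5] op 0.0515 gf 30.0 j [  25.    6.  -22.   -0.  -62. -110.]
(0.4464, 0.2484, 0.2, -179.1) -> [0.0003, -0.0006, 0.0788] [4.06, 22.66, -0.08] deg 4.5
```

Request:
play_rows:
  commands:
    - [[0,0,0.01,0.7,3.8,0,4.5],[0,0,0.03,1.3,7.5,0,4.5],[0,0,0.045,2,11.2,0,4.5],[0,0,0.06,2.7,15,0,4.5],[0,0,0.07,3.3,18.5,0,4.5],[0,0,0.0788,3.8,21,0,4.5],[0,0,0.0788,4.06,22.4,0,4.5],[0,0,0.0788,4.06,22.66,0,4.5]]

```text
clock: 29.18
tool_pos: [0.447, 0.2487, 0.1989]
orientation: [-180.0, -0.0, -178.9]
force: [0.9, 0.4, -1.4]
opening: 0.0515
gripper_force: 30.0
```

```bash
python3 - <<'E'
from h import *
for i in range(3): p=shot('wrist')
st(); plan((.4464,.2484,.108,-179.1))
E
```

```text
t 29.33 p [0.4477 0.2462 0.1989] rpy [-1.7996e+02 -4.0000e-02 -1.7904e+02] F [ 0.4 -1.  -1.8] op 0.0515 gf 30.0 j [  51.    6.  -22.   -0.  -62. -140.]
(0.4464, 0.2484, 0.108, -179.1) -> [-0.0007, -0.0007, 0.0011] [0.12, 0.23, 9.09] deg 0.1
```

Request:
play_rows:
  commands:
    - [[0,0,0,0.1,0.2,1.2,4.5],[0,0,0,0.1,0.2,2.8,4.5],[0,0,0,0.1,0.2,4.4,4.5],[0,0,0,0.1,0.2,5.8,4.5],[0,0,0,0.1,0.2,7.0,4.5],[0,0,0,0.1,0.2,7.9,4.5],[0,0,0,0.1,0.2,8.3,4.5],[0,0,0,0.1,0.2,8.4,4.5]]

```text
clock: 30.0
tool_pos: [0.447, 0.2477, 0.1146]
orientation: [-179.9, -0.1, -179.1]
force: [0.5, -0.2, -1.5]
opening: 0.0518
gripper_force: 30.0
```

```bash
python3 - <<'E'
from h import *
for i in range(3): p=shot('wrist')
st(); plan((.4464,.2484,.0974,-179.1))
E
```

```text
t 30.15 p [0.4474 0.2487 0.1159] rpy [ 1.7997e+02  4.0000e-02 -1.7908e+02] F [-0.3  0.  -1.9] op 0.0516 gf 30.0 j [  51.   11.  -28.    0.  -50. -140.]
(0.4464, 0.2484, 0.0974, -179.1) -> [0.0006, 0.0007, 0.0004] [0.11, -0.03, 1.85] deg 0.1
```

Request:
play_rows:
  commands:
    - [[0,0,0,0.08,0,0.4,4.5],[0,0,0,0.08,0,0.8,4.5],[0,0,0,0.08,0,1.1,4.5],[0,0,0,0.08,0,1.3,4.5],[0,0,0,0.08,0,1.5,4.5],[0,0,0,0.08,0,1.65,4.5],[0,0,0,0.08,0,1.78,4.5],[0,0,0,0.08,0,1.85,4.5]]

```text
clock: 30.82
tool_pos: [0.4464, 0.2487, 0.0973]
orientation: [-180.0, 0.0, -179.0]
force: [-6.4, -1.8, 12.4]
opening: 0.0516
gripper_force: 30.0
```

```bash
python3 - <<'E'
from h import *
for i in range(3): p=shot('wrist'); st()
E
```

```text
t 30.87 p [0.4463 0.2486 0.0974] rpy [-1.7999e+02  2.0000e-02 -1.7904e+02] F [-3.9 -1.6  4.6] op 0.0511 gf 30.0 j [  51.   12.  -30.    0.  -48. -140.]
t 30.92 p [0.4463 0.2487 0.0974] rpy [ 1.8000e+02  2.0000e-02 -1.7905e+02] F [-2.8 -1.3  5.6] op 0.0517 gf 30.0 j [  51.   12.  -30.    0.  -48. -140.]
t 30.97 p [0.4463 0.2487 0.0974] rpy [-1.8000e+02  2.0000e-02 -1.7905e+02] F [-1.5 -0.4  5.2] op 0.0514 gf 30.0 j [  51.   12.  -30.    0.  -48. -140.]
```

Seated at the expected height. Release and look.

Request:
play_rows:
  commands:
    - [[0,0,0,0,0,0,5.5],[0,0,0,0,0,0,6.5],[0,0,0,0,0,0,7.5],[0,0,0,0,0,0,8.7],[0,0,0,0,0,0,8.7],[0,0,0,0,0,0,8.7]]

```text
clock: 31.47
tool_pos: [0.4463, 0.2487, 0.0967]
orientation: [180.0, 0.0, -179.1]
force: [-1.0, -0.1, -0.3]
opening: 0.0826
gripper_force: 0.0
```

Request:
play_rows:
  commands:
    - [[0,0,0,0,0,-1,8.7],[0,0,0,0,0,-3,8.7],[0,0,0,0,0,-6,8.7],[0,0,0,0,0,-9,8.7],[0,0,0,0.7,0,-13,8.7],[0,0,0,1.6,0,-17,8.7],[0,0,0,2.5,0,-21,8.7],[0,0,0,3.8,0,-25,8.7]]

```text
clock: 32.13
tool_pos: [0.4079, 0.2474, 0.3493]
orientation: [180.0, 0.0, -179.1]
force: [1.6, 2.5, -0.7]
opening: 0.0871
gripper_force: 0.0
```

Request:
play_rows:
  commands:
    - [[0,0,0,0,0,-2,8.7],[0,0,0,0,0,-4,8.7],[0,0,0,0,0,-4,8.7],[0,0,0,0,0,-4,8.7]]

```text
clock: 32.47
tool_pos: [0.4083, 0.2481, 0.388]
orientation: [179.9, 0.1, -179.1]
force: [-0.0, 0.4, -0.8]
opening: 0.0869
gripper_force: 0.0
```

```bash
python3 - <<'E'
from h import *
for i in range(4): p=shot('wrist')
st(); x,f=tin(p,(.447,.248),.127,.026); print('med',x,f); y,f=tin(p,(.447,.248),.089,.031); print('large',y,f)
b=ctrl.find_in(p,'tin_small')
for d in b[:3]: q=d['bbox']; print(d['conf'],q,ray(p,q[0]+q[2]/2,q[1]+q[3]/2,.03)[:2])
overlay(p,'w9',[(*x,.127,.026),(*y,.089,.031)],(170,100,150,140),4)
plan((.50,.235,.36,-175),(.592,.23,.36,-175))
E
```

```text
t 32.67 p [0.408  0.2476 0.3854] rpy [-1.7992e+02 -8.0000e-02 -1.7907e+02] F [-0.3  0.4  0.1] op 0.0871 gf 0.0 j [  55.   -2.   -7.   -0.  -86. -144.]
med [0.44835493 0.24900487] -156.65652465820312
large [0.44755685 0.24811644] -135.70556640625
0.59 [240.0, 275.2, 15.3, 8.1] [0.64992196 0.23416177]
0.3 [232.4, 132.2, 49.0, 81.5] [0.44215979 0.24844616]
(0.5, 0.235, 0.36, -175) -> [-0.0014, -0.0013, -0.0711] [-9.17, -1.41, 2.54] deg 4.1
(0.592, 0.23, 0.36, -175) -> [-0.0, 0.0, 0.0] [-9.12, -1.3, 0.0] deg 0.0
```

View pics/w9.png

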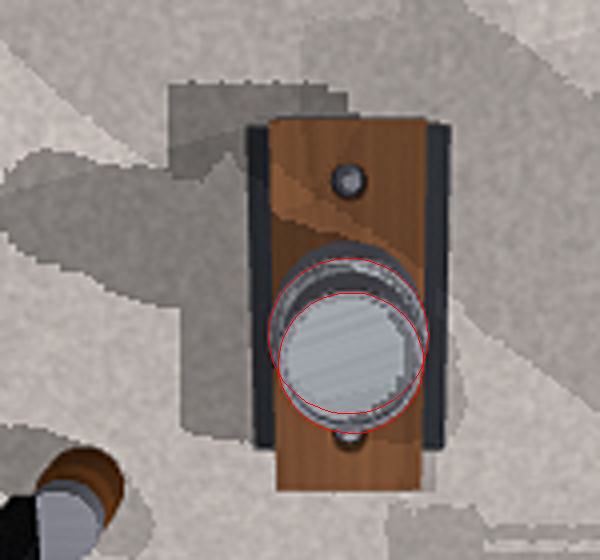

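Request:
play_rows:
  commands:
    - [[0,0,-0.02,-2,-0.3,0.6,8.7],[0,0,-0.04,-5,-0.7,1.2,8.7],[0,0,-0.07,-9,-1.4,2,8.7],[0,0,-0.07,-12.5,-2,2.54,8.7],[0,0,-0.07,-15.5,-2.4,2.54,8.7],[0,0,-0.07,-17.5,-2.7,2.54,8.7],[0,0,-0.07,-18.2,-2.7,2.54,8.7],[0,0,-0.07,-18.2,-2.7,2.54,8.7]]

```text
clock: 33.38
tool_pos: [0.5919, 0.2235, 0.3587]
orientation: [-179.9, -0.2, -175.2]
force: [-0.6, 0.2, -0.3]
opening: 0.0871
gripper_force: 0.0
```

```bash
python3 - <<'E'
from h import *
for i in range(4): p=shot('wrist')
st()
for d in ctrl.find_in(p,'tin_small')[:3]: q=d['bbox']; print(d['conf'],q,ray(p,q[0]+q[2]/2,q[1]+q[3]/2,.03)[:2])
x,f=tin(p,(.633,.235),.042,.021); print(x,f)
u,v=proj(p,[*x,.042]).astype(int)
overlay(p,'w10',[(*x,.042,.021)],(u-60,v-55,120,110),5)
plan((*x,.09,-175),(*x,.015,-175))
E
```

```text
t 33.58 p [0.5898 0.2242 0.3614] rpy [ 1.7998e+02  2.0000e-02 -1.7501e+02] F [-0.1  0.3 -1.1] op 0.0869 gf 0.0 j [  39.   13.    8.   -0.  -84. -124.]
0.72 [258.3, 38.4, 44.6, 45.8] [0.44559707 0.24789354]
0.62 [249.3, 162.2, 24.0, 32.2] [0.62780733 0.23527558]
0.61 [260.1, 213.5, 27.9, 33.2] [0.71790084 0.26581004]
[0.62343306 0.23192623] -117.54468536376953
(np.float64(0.6234330587089062), np.float64(0.231926227748394), 0.09, -175) -> [0.0006, 0.0007, 0.0] [-3.4, 0.45, 27.17] deg 0.1
(np.float64(0.6234330587089062), np.float64(0.231926227748394), 0.015, -175) -> [-0.0, 0.0, 0.0] [0.0, 0.0, 7.5] deg 0.0
```

View pics/w10.png

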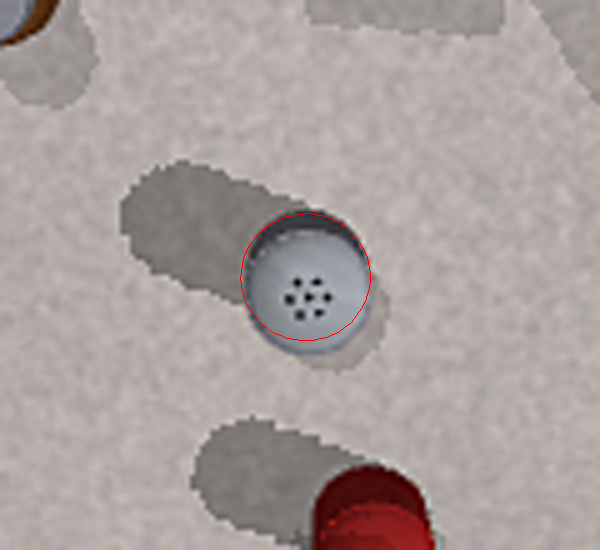

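```bash
python3 - <<'E'
from h import *
p=shot('wrist'); u,v=proj(p,[.62343306,.23192623,.042]).astype(int)
x=ray(p,u-60+309.5/5-.5,v-55+297/5-.5,.048)[:2]; print(x)
q=ray(p,u-60+309.5/5-.5,v-55+(352)/5-.5,.042)[:2]-[.021,.002]; print(q)
st();plan((*x,.09,-175))
E
```

```text
[0.62696117 0.23392624]
[0.62576749 0.23381319]
t 33.68 p [0.5899 0.2243 0.3618] rpy [ 1.7996e+02  5.0000e-02 -1.7500e+02] F [-0.3  0.9  0.5] op 0.0873 gf 0.0 j [  39.   13.    8.   -0.  -84. -124.]
(np.float64(0.6269611703242796), np.float64(0.23392623995273237), 0.09, -175) -> [0.0007, 0.0009, 0.0] [-3.75, 0.62, 27.19] deg 0.1
```

Request:
play_rows:
  commands:
    - [[0,0,0,-1,0.2,3,8.7],[0,0,0,-2,0.4,7,8.7],[0,0,0,-3,0.6,11,8.7],[0,0,0,-3.7,0.62,15,8.7],[0,0,0,-3.7,0.62,19,8.7],[0,0,0,-3.7,0.62,22.5,8.7],[0,0,0,-3.7,0.62,25,8.7],[0,0,0,-3.7,0.62,26.4,8.7]]

```text
clock: 34.35
tool_pos: [0.6248, 0.2328, 0.0937]
orientation: [-179.9, -0.2, -175.0]
force: [1.4, -0.7, 1.7]
opening: 0.0871
gripper_force: 0.0
```

```bash
python3 - <<'E'
from h import *
for i in range(5): p=shot('wrist')
st(); plan((.6265,.2339,.015,-175)); 
E
```

```text
t 34.6 p [0.6278 0.2341 0.099 ] rpy [ 1.7995e+02  1.4000e-01 -1.7500e+02] F [-0.2  0.2 -0. ] op 0.0867 gf 0.0 j [  37.   26.   -9.    0.  -55. -122.]
(0.6265, 0.2339, 0.015, -175) -> [0.001, 0.0025, -0.0001] [0.15, -0.02, 8.4] deg 0.2
```

Request:
play_rows:
  commands:
    - [[0,0,0,0.08,-0.01,1.4,8.7],[0,0,0,0.08,-0.01,3,8.7],[0,0,0,0.08,-0.01,4.6,8.7],[0,0,0,0.08,-0.01,6.1,8.7],[0,0,0,0.08,-0.01,7.2,8.7],[0,0,0,0.08,-0.01,8.0,8.7],[0,0,0,0.08,-0.01,8.3,8.7],[0,0,0,0.08,-0.01,8.3,8.7]]

```text
clock: 35.27
tool_pos: [0.6264, 0.2333, 0.0141]
orientation: [-180.0, 0.0, -175.0]
force: [-0.4, -0.0, 0.2]
opening: 0.0871
gripper_force: 0.0
```

Request:
play_rows:
  commands:
    - [[0,0,0,0,0,0,7.5],[0,0,0,0,0,0,3.5],[0,0,0,0,0,0,3.5],[0,0,0,0,0,0,3.5],[0,0,0,0,0,0,3.5],[0,0,0,0,0,0,3.5],[0,0,0,0,0,0,3.5],[0,0,0,0,0,0,3.5]]

```text
clock: 35.93
tool_pos: [0.6263, 0.2332, 0.0141]
orientation: [180.0, 0.0, -175.1]
force: [-0.7, 0.4, 0.7]
opening: 0.0411
gripper_force: 30.0
```

```bash
python3 - <<'E'
from h import *
st(); x,y,z=ctrl.get_obs()['tool_pos']; plan((x,y,.22,-175),(.448,.2488,.24,-179))
E
```

```text
t 35.93 p [0.6263 0.2332 0.0141] rpy [ 180.      0.   -175.05] F [-0.7  0.4  0.7] op 0.0411 gf 30.0 j [  37.   31.  -13.    0.  -46. -122.]
(np.float64(0.6263128901100964), np.float64(0.23318988984538333), 0.22, -175) -> [0.0, 0.0001, -0.001] [-0.0, 0.0, -20.59] deg 0.1
(0.448, 0.2488, 0.24, -179) -> [-0.0, -0.0, 0.0698] [17.63, 3.11, -2.0] deg 4.0
```

Request:
play_rows:
  commands:
    - [[0,0,0,0,0,-1,3.5],[0,0,0,0,0,-3.5,3.5],[0,0,0,0,0,-7,3.5],[0,0,0,0,0,-11,3.5],[0,0,0,0,0,-15,3.5],[0,0,0,0,0,-18.5,3.5],[0,0,0,0,0,-21,3.5],[0,0,0,0,0,-22.5,3.5]]

```text
clock: 36.6
tool_pos: [0.6272, 0.2335, 0.2443]
orientation: [179.9, 0.3, -175.0]
force: [0.3, 0.8, -0.8]
opening: 0.0414
gripper_force: 30.0
```

Request:
play_rows:
  commands:
    - [[0,0,0.01,1.2,0.2,0,3.5],[0,0,0.02,3.5,0.6,0,3.5],[0,0,0.03,6.5,1.1,0,3.5],[0,0,0.05,10,1.8,0,3.5],[0,0,0.06,13.3,2.4,0,3.5],[0,0,0.07,16,2.9,0,3.5],[0,0,0.07,17.4,3.1,0,3.5],[0,0,0.07,17.6,3.11,0,3.5]]

```text
clock: 37.27
tool_pos: [0.4462, 0.249, 0.2403]
orientation: [179.9, 0.0, -179.0]
force: [0.4, 0.7, -0.7]
opening: 0.0416
gripper_force: 30.0
```

```bash
python3 - <<'E'
from h import *
for i in range(4): p=shot('wrist')
st(); plan((.4479,.2488,.15,-179)); 
E
```

```text
t 37.47 p [0.4491 0.2492 0.2393] rpy [ 1.7999e+02  3.0000e-02 -1.7906e+02] F [ 0.6  0.2 -1.3] op 0.0416 gf 30.0 j [  51.    5.  -18.    0.  -67. -140.]
(0.4479, 0.2488, 0.15, -179) -> [0.0002, 0.0005, -0.0011] [0.12, -0.04, 8.93] deg 0.1
```

Request:
play_rows:
  commands:
    - [[0,0,0,0.1,-0.04,1.2,3.5],[0,0,0,0.1,-0.04,2.8,3.5],[0,0,0,0.1,-0.04,4.4,3.5],[0,0,0,0.1,-0.04,5.8,3.5],[0,0,0,0.1,-0.04,7.0,3.5],[0,0,0,0.1,-0.04,7.9,3.5],[0,0,0,0.1,-0.04,8.4,3.5],[0,0,0,0.1,-0.04,8.5,3.5]]

```text
clock: 38.13
tool_pos: [0.4475, 0.2481, 0.1528]
orientation: [-179.9, -0.1, -179.1]
force: [0.3, 0.2, -1.5]
opening: 0.0414
gripper_force: 30.0
```

```bash
python3 - <<'E'
from h import *
for i in range(4): p=shot('wrist')
st(); plan((.4479,.2488,.1361,-179)); 
E
```

```text
t 38.33 p [0.4478 0.2489 0.1546] rpy [ 1.7996e+02  5.0000e-02 -1.7907e+02] F [ 0.2  0.4 -1. ] op 0.0412 gf 30.0 j [  51.    9.  -26.    0.  -56. -140.]
(0.4479, 0.2488, 0.1361, -179) -> [0.0006, 0.0008, -0.0012] [-0.01, -0.01, 1.85] deg 0.1
```

Request:
play_rows:
  commands:
    - [[0,0,0,0,0,0.4,3.5],[0,0,0,0,0,0.8,3.5],[0,0,0,0,0,1.1,3.5],[0,0,0,0,0,1.3,3.5],[0,0,0,0,0,1.5,3.5],[0,0,0,0,0,1.65,3.5],[0,0,0,0,0,1.78,3.5],[0,0,0,0,0,1.85,3.5]]

```text
clock: 39.0
tool_pos: [0.4476, 0.2487, 0.1359]
orientation: [-180.0, 0.0, -179.0]
force: [-2.8, -1.6, 10.6]
opening: 0.042
gripper_force: 30.0
```

```bash
python3 - <<'E'
from h import *
for i in range(3): p=shot('wrist'); st()
E
```

```text
t 39.05 p [0.4475 0.2487 0.136 ] rpy [-1.8000e+02  3.0000e-02 -1.7905e+02] F [-1.3 -0.7  2.8] op 0.0413 gf 30.0 j [  51.   10.  -27.    0.  -53. -140.]
t 39.1 p [0.4474 0.2486 0.136 ] rpy [ 1.8000e+02  2.0000e-02 -1.7905e+02] F [-1.9 -0.5  4.1] op 0.0411 gf 30.0 j [  51.   10.  -27.    0.  -53. -140.]
t 39.15 p [0.4474 0.2486 0.136 ] rpy [ 1.7999e+02  3.0000e-02 -1.7905e+02] F [-1.9 -0.8  5. ] op 0.0411 gf 30.0 j [  51.   10.  -27.    0.  -53. -140.]
```

Request:
play_rows:
  commands:
    - [[0,0,0,0,0,0,4.6],[0,0,0,0,0,0,5.5],[0,0,0,0,0,0,6.5],[0,0,0,0,0,0,7.5],[0,0,0,0,0,0,8.0],[0,0,0,0,0,0,8.0],[0,0,0,0,0,0,8.0]]

```text
clock: 39.73
tool_pos: [0.4473, 0.2486, 0.1354]
orientation: [-180.0, -0.0, -179.1]
force: [0.3, -0.0, -0.2]
opening: 0.0783
gripper_force: 0.0
```

Request:
play_rows:
  commands:
    - [[0,0,0,0,0,-1,8.0],[0,0,0,0,0,-3,8.0],[0,0,0,0,0,-6,8.0],[0,0,0,0,0,-9,8.0],[0,0,0,0,0,-12,8.0],[0,0,0,0,0,-15,8.0],[0,0,0,0,0,-18,8.0],[0,0,0,0,0,-19,8.0]]

```text
clock: 40.4
tool_pos: [0.4486, 0.2491, 0.3313]
orientation: [179.8, 0.3, -179.0]
force: [0.7, 0.8, -0.2]
opening: 0.0798
gripper_force: 0.0
```

Request:
play_rows:
  commands:
    - [[0,0,0,0,-2,0,8.0],[0,0,0,0,-5,0,8.0],[0,0,0,0,-9,0,8.0],[0,0,0,0,-13,0,8.0],[0,0,0,0,-16,0,8.0],[0,0,0,0,-18,0,8.0],[0,0,0,0,-18,0,8.0],[0,0,0,0,-18,0,8.0]]

```text
clock: 41.07
tool_pos: [0.4501, 0.0676, 0.3262]
orientation: [180.0, 0.1, -179.2]
force: [0.4, -0.3, -0.1]
opening: 0.08
gripper_force: 0.0
```

```bash
python3 - <<'E'
from h import *
p=shot('scene'); st(); save({'color':p['color'][70:270,180:430]},'end',3)
E
```

```text
t 41.12 p [0.4502 0.0683 0.326 ] rpy [ 1.7997e+02  4.0000e-02 -1.7914e+02] F [0.3 0.7 0.3] op 0.08 gf 0.0 j [  34.   -4.  -16.   -0.  -78. -123.]
```

View pics/end.png

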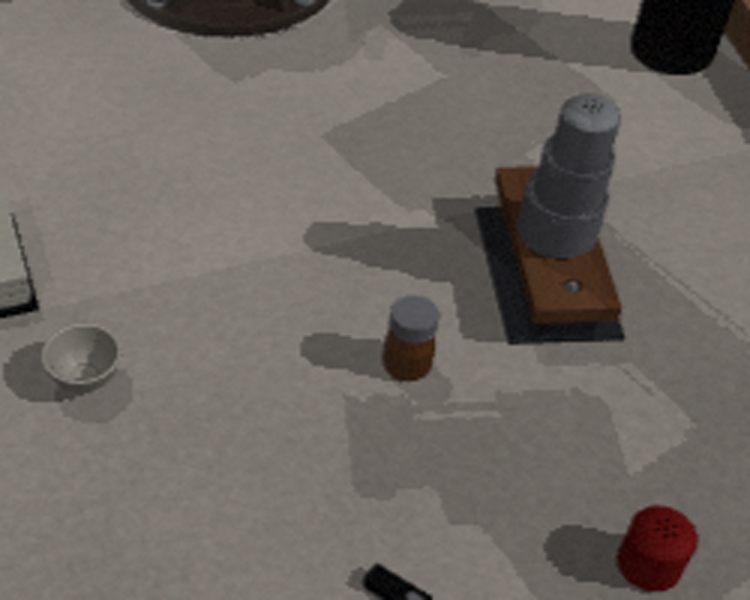

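The tower stands straight on the board at crop (570,180), nested at each rim. The jar at (412,338), the bowl at (80,355) and the red look-alike at (657,548) have not moved, so I'm handing in.

```bash
python3 -c "
from plant import ctrl
print(ctrl.close_job())"
```

```text
the job is handed in; nothing more can be done
None
```

The job is handed in at about 41 s: the board is seated on both pins, the three tins are stacked widest to narrowest on its middle, and the jar, bowl and red look-alike were left where they stood.

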